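Lay the marked cover plate on the drilling pack and punch its drill spot

TASK

Lay the steel cover plate with the scribed cross, cross upward, on the pack of brass blanks in the grey drilling nest, between its posts: nobody knows how high the pack is, so feel for its top and let go only when the plate is resting on it (do not drop or ram it). Then take the spring-loaded centre punch out of the wooden block, press it straight down on the cross until its spring snaps, and stand it back in its hole. Leave the glass spirit lamp where it is.

Things in the scene. Friction and masses are not known exactly. Their poses are not given: they have to be found in the camera images.
- cover_centre (a point): centre (half-way up) of the loose steel cover plate, a flat plate 140 x 60 x 6 mm, about 0.4 kg; x along its length, y across its width, z up out of the marked face. It starts level, marked face up, along the top of a fixed wooden block 105 x 45 x 24 mm, overhanging its long sides by about 7 mm (underside 24 mm above the bench). Grip it across the 60 mm width at mid-length
- cover_cross (a point): the scribed cross in a dark blue round patch (26 mm across) on the cover plate's upper face, on the centre line, 40 mm from the cover plate's centre along the cover plate's +x; the point to be punched
- nest: grey drilling nest, fixed; origin at the centre of its underside on the bench, x along its length. Frame 180 x 96 x 26 mm (230 mm over lugs). Six 10 mm steel posts with coned tips rise to 78 mm above the bench and locate the cover plate with 3 mm play all round: one at each end (x = +-78, y = 0 mm), two on each long side (x = +-52, y = +-38 mm); between those the sides are open for the fingers
- nest_well (a point): centre of the nest's well, level with the frame's upper face (26 mm above the bench). In it stands, centred and lengthwise, the pack of brass blanks, 138 x 44 mm, narrower than the cover plate, which so overhangs it by 8 mm on both long sides. The pack does not give. Its level top is at an unknown height, different every time, from 42 to 64 mm above the bench. The plate fits either way round
- block_hole (a point): mouth of the punch's hole, in the middle of the upper face of a fixed wooden block 52 x 104 x 60 mm (top 60 mm above the bench); vertical hole of 17 mm diameter, right through. Two short steel punches stand in the block 35 mm to either side, their tops at most 12 mm above it
- punch_grip (a point): point on the axis of the loose spring-loaded centre punch, where to grip; z along the punch to its brass cap. Steel barrel 22 mm in diameter from 45 mm below this point (flat shoulder) to 29 mm above it, cap to 42 mm; below the shoulder a 12.4 mm stem, 36 mm long, then the nose. 0.2 kg. It starts upright in the block, shoulder resting on its top: this point is 105 mm above the bench
- punch_tip (a point): point of the punch's nose, on the axis, 95 mm below punch_grip while the nose is out
- punch_nose (a joint): how far the nose is pushed into the punch, m: 0 out, 0.0085 fully in. A spring holds it out with about 4 N; pressed, the force climbs to about 13 N at 3 mm, where the hidden catch snaps and the nose gives way with little force, until a hard stop at 8.5 mm. It comes out again when the punch is lifted
- spirit_lamp: loose glass spirit lamp with a black cap, 66 mm across, 63 mm high, a bystander near the front of the bench; origin at the centre of its underside
Not all that is in view belongs to the job. Leave any purple look-alike of the part that bears cover_centre alone.

How it is judged:
On the way, in this order (a step that is already met when the one before it is completed fails the run):
1. the cover plate, still held, lies on the pack between the posts (contact force between cover and nest above 0.4 N and contact force between the fingers and cover above 1 N and x of cover_centre in the frame of nest between -0.006 and 0.006 m and y of cover_centre in the frame of nest between -0.006 and 0.006 m and height (world z) of cover_centre below 0.072 m and angle between cover_centre's own z axis and vertical below 0.1 rad), for 0.1 s.
2. the cover plate is let go and lies flat on the pack (contact force between the fingers and cover below 0.05 N and contact force between cover and nest above 0.4 N and horizontal distance between cover_centre and nest below 0.008 m and height (world z) of cover_centre below 0.072 m and angle between cover_centre's own z axis and vertical below 0.04 rad), for 0.2 s.
3. the punch, upright on the cross, is pressed down until its spring snaps (value of joint punch_nose above 0.0065 m and distance between punch_tip and cover_cross below 0.006 m and angle between punch_grip's own z axis and vertical below 0.17 rad).
At the end, for the whole second after the job is handed in: The cover plate lies flat (within 0.04 rad) on the pack between the posts, cross up, within 8 mm of the nest's centre and 0.09 rad of its length; the punch stands in its hole, shoulder down on the block (within 5 mm), upright within 0.1 rad, nose out; both at rest (horizontal distance between cover_centre and nest below 0.008 m and height (world z) of cover_centre below 0.072 m and angle between cover_centre's own z axis and vertical below 0.04 rad and angle between the x axis of cover_centre and the x axis of nest, either way round below 0.09 rad and contact force between cover and nest above 0.4 N and linear speed of each of cover, punch below 0.01 m/s and distance between punch_grip and block_hole below 0.05 m and horizontal distance between punch_grip and block_hole below 0.006 m and angle between punch_grip's own z axis and vertical below 0.1 rad and value of joint punch_nose below 0.002 m); the robot touches nothing.
It fails at once if the cover plate is dropped (moves at over 0.25 m/s while not held, a fall of more than about 3 mm) (linear speed of cover above 0.25 m/s and contact force between the fingers and cover below 0.05 N).
It fails at once if the cover plate is rammed or pressed on the pack or posts with more than 80 N (contact force between cover and nest above 80 N).
It fails at once if the spirit lamp is moved by more than 20 mm or tipped (distance of spirit_lamp from where it was at the start of the episode above 0.02 m or angle between spirit_lamp's own z axis and vertical above 0.3 rad).
It also fails if it takes over 66 s, if anything falls off the work surface, if the arm or the gripper's body presses on something with over 40 N, if the wrist force passes 120 N, or if a joint passes its speed limit or range.

ROBOT

A 6-joint arm with a two-finger parallel gripper is mounted at the origin on a cart in front of the work surface, level with it; the furniture and walls round the work are solid. World frame = base frame: x ahead of the robot, y to its left, z up, the work surface at z = 0. Lengths are in m, angles in rad, forces in N, time in s.
With the tool pointing down it reaches from about 0.375 to 0.9 m from the base axis. Payload 3.1 kg.
Tool frame: the origin (TCP) lies at the very end of the fingers, on their centre line; the grasp point (between the pads) lies robot.grasp_offset behind it (robot.grasp_offset is the distance from the TCP to the grasp point, in m); z points along the fingers, y is the direction in which the jaws open and shut (so a half turn about z gives the same grasp; the last joint's range is limited). The gripper opens to 87 mm and grips with 3 to 60 N. Pads are 19 mm wide; open, the fingers measure 117 mm over their backs; the gripper's body (75 mm by 190 mm) begins 51 mm behind the grasp point.
Start: joints at [-1.488, 0.527, 1.433, -0, 1.181, -0.178], TCP at [0.162, -0.604, 0.223] pointing down, gripper open.
Joint ranges: [-3.08, 3.08], [-0.75, 2.2], [0.22, 2.44], [-1.43, 4.57], [0, 2.65], [-2.85, 2.85]. Speed limits (rad/s): [2.79, 2.79, 3.14, 3.14, 3.14, 3.14].

INTERFACE

Orientations are given as a unit quaternion [x, y, z, w].
In Python, from rig import robot gives the robot as it stands.
- The arm moves only by the tool drive_tool, never from a script. Its argument "targets" is one flat list of numbers, 6 for each row, row after row: the shift along the tool's x, y, z in cm, then the turn, a rotation vector about the tool's x, y, z in degrees. A call has 1 to 12 rows; each row is the pose to reach, as a shift and turn from the pose commanded when the call began, along the tool's axes at that moment; what a row does not reach only later rows make up. A row lasts 1/12 s, in which the tool goes at most 41.7 mm and 7.16 degrees, less where a joint would pass 70% of its speed; a pose out of reach is approached as far as the arm can. A call with a gripper value outside its range is refused whole. "grip" is the gripper command: -1 is fully open, 1 is shut, values between are in proportion, set as the call begins (left out, the last holds). The fingers move at their own pace and stop on an object; "squeeze" is the grip in N (left out, the last holds). Time passes only in rows, so rows that repeat a pose let the fingers close. It gives the time, the measured TCP pose, the force and the opening at its end, in the units of the state.
- robot.get_obs(): the state, without advancing time (a new reading comes with each control period).
- robot.camera(name): name is "scene" or "side" or "wrist"; returns (picture, depth): 384x512x3 uint8, red, green, blue; 384x512 float32, m along the optical axis (not along the pixel's ray), 0 where there is no reading.
- robot.calibration(name): a dict with "mtx" (3x3 intrinsics, pixels), "R" (3x3) and "t" (3): a world point X has camera coordinates R X + t; the wrist camera has in their place "hand_eye" (4x4, takes a point from camera to tool coordinates, whose origin is the TCP and whose axes are the flange's). Camera axes: x right, y down, z forward; pixel columns grow to the right and rows downward; lengths in m; the calibration is good to about 2 mm. The wrist camera is an equidistant fisheye: a pixel r from the principal point sees the ray r / f radians off the axis. A picture is of the moment at which its call begins: read the wrist's pose just before it. calibration takes no time and is no camera call.
- robot.hand_in(): hands the job in, once; it reports no verdict.
The state is a dict: "time": time; "q": joint angles; "joint_velocities": joint speeds; "joint_torque": joint torques, N m; "position": TCP position; "tool_rot": TCP orientation; "ft_force": force on the tool from outside, world axes, zero at the start; "moment": the same for the moment, N m; "grip_width": finger opening in m.
Only numpy, scipy, OpenCV 4.12 (cv2) and the standard library are available. Lean on these libraries where they do the work, as an engineer would, in place of code of your own. Each camera call takes 0.05 s, during which the arm holds its last target.

## Working session

There is one attempt and no reset: what is moved stays moved. The work goes in short steps, Python scripts to look and compute and a tool call to move; the robot and the scene stay as the last step left them, time stands still between calls to the robot, and variables do not carry over. Pictures are saved under pics/ and viewed, and the job is handed in when it is done.

Besides the shell and the picture viewer there is one more tool, called after ">>>" as name(argument=value, ...) on one line, values as JSON. drive_tool: Moves the arm, as the interface text tells. Its arguments: {"type":"object","properties":{"targets":{"type":"array","items":{"type":"number"}},"grip":{"type":"number"},"squeeze":{"type":"number"}},"required":["targets"]}

```bash
ls; mkdir -p pics
python3 - <<'E'
from rig import robot
import cv2,numpy as np
o=robot.get_obs()
for k,v in o.items(): print(k,np.round(v,4))
print(robot.grasp_offset)
for n in ["scene","side","wrist"]:
    p,d=robot.camera(n); cv2.imwrite(f"pics/a_{n}.png",p[:,:,::-1]); np.save(f"pics/a_{n}_d.npy",d); np.save(f"pics/a_{n}.npy",p)
    print(n,{k:np.round(v,4).tolist() for k,v in robot.calibration(n).items()})
E
```

```text
pics
time 0.0
q [-1.4875  0.5285  1.4339 -0.      1.1814 -0.1785]
joint_velocities [-0.0014  0.0011 -0.0002 -0.0003  0.0012 -0.0013]
joint_torque [-8.00000e-04 -4.40044e+01 -1.76595e+01  6.33000e-02  5.81000e-02
 -1.00000e-04]
position [ 0.1617 -0.6029  0.2216]
tool_rot [ 0.9914  0.1306  0.     -0.0011]
ft_force [ 0.0294 -0.1286  0.0481]
moment [ 0.0285  0.0232 -0.0088]
grip_width 0.0867
0.0187
scene {'mtx': [[490.1092, 0.0, 255.4841], [0.0, 490.1092, 184.9011], [0.0, 0.0, 1.0]], 'R': [[-0.8202, 0.572, -0.0099], [0.5112, 0.725, -0.4616], [-0.2569, -0.3836, -0.887]], 't': [0.3416, -0.2211, 1.6908]}
side {'mtx': [[391.5114, 0.0, 254.9228], [0.0, 391.5114, 191.0521], [0.0, 0.0, 1.0]], 'R': [[0.7309, 0.6824, 0.0089], [0.5265, -0.5556, -0.6435], [-0.4342, 0.4751, -0.7654]], 't': [-0.3614, -0.1554, 1.3979]}
wrist {'mtx': [[297.3186, 0.0, 261.1269], [0.0, 297.3186, 195.1908], [0.0, 0.0, 1.0]], 'hand_eye': [[-0.0005, -0.9677, -0.2522, 0.0677], [1.0, -0.0003, -0.001, 0.0001], [0.0009, -0.2522, 0.9677, -0.1617], [0.0, 0.0, 0.0, 1.0]]}
```

View pics/a_scene.png

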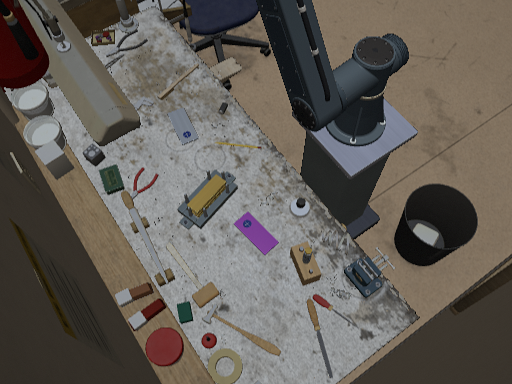

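View pics/a_side.png

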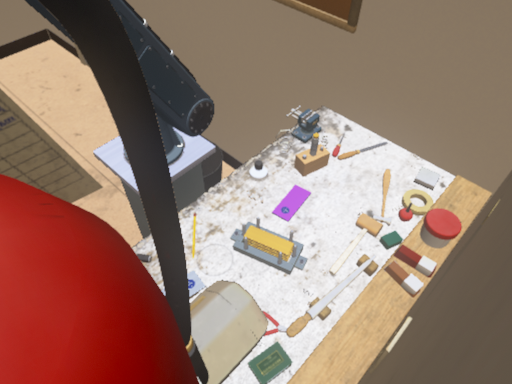

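View pics/a_wrist.png

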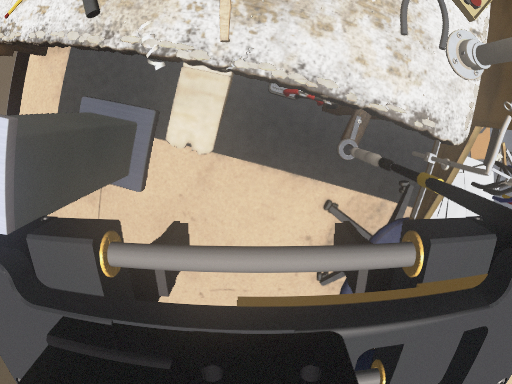

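The scene view shows the steel plate near (184,123) with its cross patch at (187,133), the nest near (209,197), a purple decoy at (256,233), the punch block at (305,262) and the lamp at (299,206). I'll measure these next.

```bash
cat > h.py <<'E'
from rig import robot
import cv2,numpy as np
from scipy.spatial.transform import Rotation as Ro
def ray(n,uv,o=None):
    c=robot.calibration(n);K=np.array(c['mtx']);uv=np.atleast_2d(uv).astype(float)
    if n!='wrist':
        R=np.array(c['R']);t=np.array(c['t'])
        d=np.c_[(uv-K[:2,2])/[K[0,0],K[1,1]],np.ones(len(uv))]
        return -R.T@t, d@R
    x=(uv-K[:2,2])/K[0,0]; r=np.linalg.norm(x,axis=1)+1e-12
    d=np.c_[x*(np.sin(r)/r)[:,None],np.cos(r)]
    H=np.array(c['hand_eye']);Rt=Ro.from_quat(o['tool_rot']).as_matrix()
    return np.array(o['position'])+Rt@H[:3,3], d@H[:3,:3].T@Rt.T
def onz(n,uv,z,o=None):
    c,d=ray(n,uv,o); return c+d*((z-c[2])/d[:,2])[:,None]
def proj(n,X,o=None):
    c=robot.calibration(n);K=np.array(c['mtx']);X=np.atleast_2d(X)
    if n!='wrist':
        p=X@np.array(c['R']).T+np.array(c['t']); return p[:,:2]/p[:,2:]*K[0,0]+K[:2,2]
    H=np.array(c['hand_eye']);Rt=Ro.from_quat(o['tool_rot']).as_matrix()
    p=(X-np.array(o['position']))@Rt; p=(p-H[:3,3])@H[:3,:3]
    r=np.linalg.norm(p[:,:2],axis=1);th=np.arctan2(r,p[:,2])
    return p[:,:2]/r[:,None]*(th*K[0,0])[:,None]+K[:2,2]
def snap(n,tag):
    o=robot.get_obs(); p,d=robot.camera(n); cv2.imwrite(f"pics/{tag}.png",p[:,:,::-1]); np.savez(f"pics/{tag}.npz",p=p,d=d,pos=o['position'],rot=o['tool_rot']); return o,p,d
def load(tag):
    z=np.load(f"pics/{tag}.npz"); return dict(position=z['pos'],tool_rot=z['rot']),z['p'],z['d']
E
python3 - <<'E'
from h import *
for n,pts in dict(scene=[(184,123,.03),(187,133,.03),(209,197,.026),(305,262,.06),(306,243,.14),(299,206,.06)],side=[(269,246,.05),(313,157,.06),(314,138,.14),(259,165,.06),(186,289,.03)]).items():
    for u,v,z in pts: print(n,u,v,np.round(onz(n,(u,v),z)[0],3))
p=np.load('pics/a_scene.npy')[90:300,130:350,::-1]
cv2.imwrite('pics/a_crop.png',cv2.resize(p,None,fx=2.8,fy=2.8,interpolation=cv2.INTER_CUBIC))
p=np.load('pics/a_side.npy')[100:310,170:370,::-1]
cv2.imwrite('pics/a_crop2.png',cv2.resize(p,None,fx=2.8,fy=2.8,interpolation=cv2.INTER_CUBIC))
E
```

```text
scene 184 123 [ 0.493 -0.312  0.03 ]
scene 187 133 [ 0.506 -0.272  0.03 ]
scene 209 197 [ 0.572 -0.03   0.026]
scene 305 262 [0.465 0.318 0.06 ]
scene 306 243 [0.452 0.294 0.14 ]
scene 299 206 [0.373 0.168 0.06 ]
side 269 246 [ 0.592 -0.049  0.05 ]
side 313 157 [0.474 0.302 0.06 ]
side 314 138 [0.466 0.3   0.14 ]
side 259 165 [0.369 0.152 0.06 ]
side 186 289 [ 0.515 -0.284  0.03 ]
```

View pics/a_crop.png

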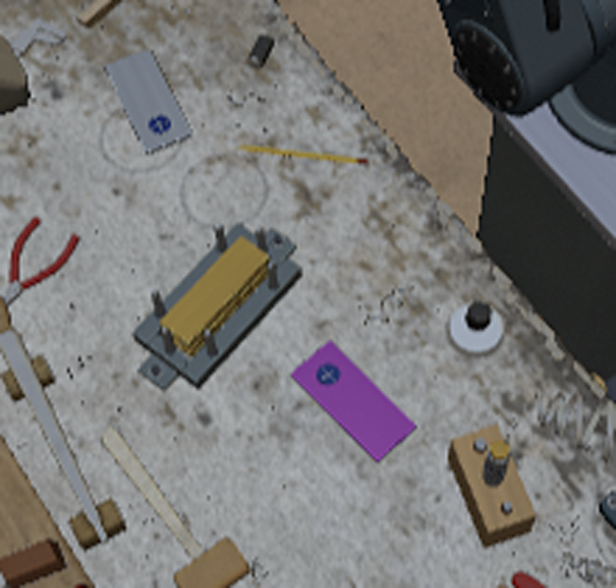

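View pics/a_crop2.png

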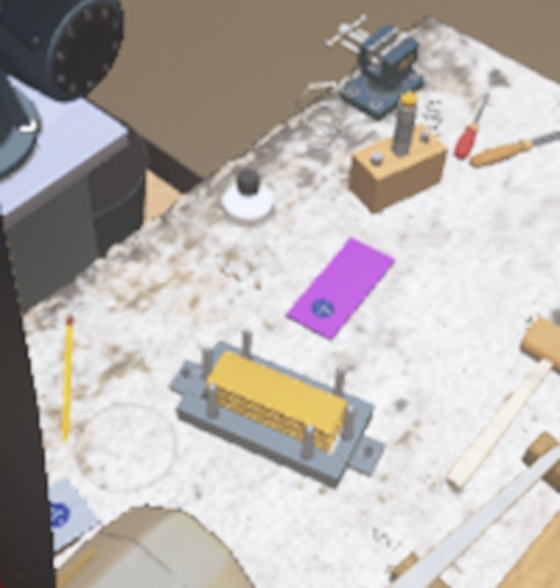

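Run:
```python
from h import *
p=np.load('pics/a_scene.npy');d=np.load('pics/a_scene_d.npy')
# height map
c=robot.calibration('scene');K=np.array(c['mtx']);R=np.array(c['R']);t=np.array(c['t'])
v,u=np.mgrid[:384,:512]
P=np.stack([(u-K[0,2])/K[0,0]*d,(v-K[1,2])/K[1,1]*d,d],-1)
W=(P-t)@R
W[d==0]=np.nan
np.save('pics/W.npy',W)
# coarse grid of max height over workspace
xs=np.arange(.2,1.0,.05);ys=np.arange(-.7,.5,.05)
print('     '+' '.join(f'{y:5.2f}' for y in ys))
for x in xs:
    r=[]
    for y in ys:
        m=(W[...,0]>=x)&(W[...,0]<x+.05)&(W[...,1]>=y)&(W[...,1]<y+.05)&(W[...,2]>-.02)
        r.append(f'{np.nanpercentile(W[...,2][m],98)*1000:5.0f}' if m.sum()>3 else '    .')
    print(f'{x:.2f} '+' '.join(r))
f=lambda X:np.round(X,4)
# nest lug ends
off=np.array([130,90]);g=lambda q,z:onz('scene',np.array(q)/2.8+off,z)
a=g([(158,370),(283,243)],.012);e=a[1]-a[0];print('nest yaw',np.degrees(np.arctan2(e[1],e[0])),f(a.mean(0)),np.linalg.norm(e))
hsv=cv2.cvtColor(p,cv2.COLOR_RGB2HSV)
m=cv2.inRange(hsv,(105,90,40),(128,255,200));k=np.zeros_like(m);k[100:150,165:210]=1
uv=np.argwhere(m*k>0)[:,::-1].mean(0);print(uv,f(onz('scene',uv,.03)))
b=g([(107,68),(148,51),(190,132),(150,153)],.03);print(f(b),f(b.mean(0)))
for i in range(4):
    e=b[(i+1)%4]-b[i];print(np.linalg.norm(e),np.degrees(np.arctan2(e[1],e[0])))
```

```text
-0.70 -0.65 -0.60 -0.55 -0.50 -0.45 -0.40 -0.35 -0.30 -0.25 -0.20 -0.15 -0.10 -0.05  0.00  0.05  0.10  0.15  0.20  0.25  0.30  0.35  0.40  0.45
0.20     .     .     .     .     .     .     .     .     .     .     .     .   581   531   448   360     .     .     .     .     .     .     .     .
0.25     8     8    12    12     8    25     9    11     7     6   552   583   582   503   419   336     7     8     8     8     7     9    75    68
0.30     8     8     9    30     9    19    11    25    22     8     7     9    11     8     7     9     9    33     8    56    69    55    89    89
0.35     9     8     8    26    28    10     8    14    25    12     9    12     8     8     8    15    63    68     7    58    58    22    89    88
0.40     8     8     8    11    28     8     8     9    14    10    11     8    10     8     8    23     8     7     8    72    65    59    18    16
0.45    10     9     9    10    29     8    37    38    37    33     8     9    62    31     8     9    10    12    10    67   148    66    25    16
0.50     8     8     9     8    22     9    37    38    38    
[... 1140 characters left out ...]
   170   139   348   370   142   143    97    50    49    49    49    49    49    48    76    78    77    74   123   122    48     .     .
0.95     .   163   172   213   255   294   333   370   412   450   491   534   569   606   645   688   727   766   806   845   886   927   969   992
nest yaw -165.15499582797244 [ 0.5728 -0.0303  0.012 ] 0.2071153592088941
[186.5     134.09375] [[ 0.5093 -0.2691  0.03  ]]
[[ 0.5186 -0.3744  0.03  ]
 [ 0.4645 -0.3673  0.03  ]
 [ 0.4847 -0.2368  0.03  ]
 [ 0.5388 -0.2391  0.03  ]] [ 0.5016 -0.3044  0.03  ]
0.05450524327385399 172.53419629545044
0.13200030829471934 81.21518336844332
0.05410788826423469 -2.357784735001598
0.1368042744387065 -98.48202452752325
```

Run:
```python
import numpy as np
W=np.load('pics/W.npy')
for y in np.arange(-.5,-.2,.02):
    m=(abs(W[...,1]-y)<.01)&(W[...,0]>.4)&(W[...,0]<.75)
    w=W[m]; r=[]
    for z0 in (.06,.1,.15,.2,.24):
        k=w[(w[:,2]>z0)]; r.append(round(np.percentile(k[:,0],1),3) if len(k)>3 else None)
    print(round(y,2),r)
```

```text
-0.5 [np.float64(0.634), np.float64(0.634), np.float64(0.634), np.float64(0.634), np.float64(0.644)]
-0.48 [np.float64(0.635), np.float64(0.635), np.float64(0.635), np.float64(0.635), np.float64(0.645)]
-0.46 [np.float64(0.634), np.float64(0.634), np.float64(0.634), np.float64(0.634), np.float64(0.646)]
-0.44 [np.float64(0.635), np.float64(0.635), np.float64(0.635), np.float64(0.635), np.float64(0.647)]
-0.42 [np.float64(0.634), np.float64(0.634), np.float64(0.634), np.float64(0.634), np.float64(0.647)]
-0.4 [np.float64(0.633), np.float64(0.633), np.float64(0.633), np.float64(0.633), np.float64(0.646)]
-0.38 [np.float64(0.634), np.float64(0.634), np.float64(0.634), np.float64(0.634), np.float64(0.647)]
-0.36 [np.float64(0.634), np.float64(0.634), np.float64(0.634), np.float64(0.634), np.float64(0.646)]
-0.34 [np.float64(0.633), np.float64(0.633), np.float64(0.633), np.float64(0.633), np.float64(0.648)]
-0.32 [np.float64(0.633), np.float64(0.633), np.float64(0.633), np.float64(0.633), np.float64(0.648)]
-0.3 [np.float64(0.635), np.float64(0.635), np.float64(0.635), np.float64(0.635), np.float64(0.647)]
-0.28 [np.float64(0.637), np.float64(0.637), np.float64(0.637), np.float64(0.637), np.float64(0.652)]
-0.26 [np.float64(0.645), np.float64(0.645), np.float64(0.645), np.float64(0.645), np.float64(0.658)]
-0.24 [None, None, None, None, None]
-0.22 [None, None, None, None, None]
```

>>> drive_tool(targets=[40.6, -20, 2, 0, 0, -66, 40.6, -20, 2, 0, 0, -66, 40.6, -20, 2, 0, 0, -66, 40.6, -20, 2, 0, 0, -66, 40.6, -20, 2, 0, 0, -66, 40.6, -20, 2, 0, 0, -66, 40.6, -20, 2, 0, 0, -66, 40.6, -20, 2, 0, 0, -66, 40.6, -20, 2, 0, 0, -66, 40.6, -20, 2, 0, 0, -66, 40.6, -20, 2, 0, 0, -66, 40.6, -20, 2, 0, 0, -66], grip=-1)

```text
time: 1.15
position: [0.5063, -0.3002, 0.202]
tool_rot: [0.758, 0.652, 0.002, -0.0]
ft_force: [-0.2, -0.9, 0.7]
grip_width: 0.0869
```

Run:
```python
from h import *
snap('wrist','b_wrist')
```

```text
(no output)
```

View pics/b_wrist.png

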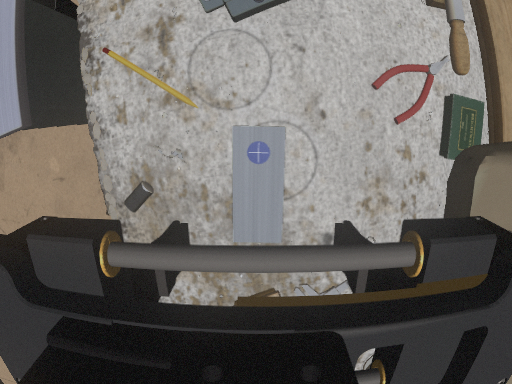

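The plate spans columns 233–285, its far end is at row 126, and the cross is at (259,153). I'll fit its edges.

```bash
cat > plate.py <<'E'
from h import *
import sys
def plate(tag,box,z=.03):
    o,p,d=load(tag)
    hsv=cv2.cvtColor(p,cv2.COLOR_RGB2HSV)
    x0,x1,y0,y1=box
    m=cv2.inRange(hsv,(100,90,60),(135,255,255))
    k=np.zeros_like(m);k[y0:y1,x0:x1]=255;m&=k
    n,l,s,c=cv2.connectedComponentsWithStats(m);i=1+np.argmax(s[1:,4]);uv=c[i]
    cr=onz('wrist',uv,z,o)[0]
    print('cross px',uv.round(1),s[i],'world',cr.round(4))
    return o,p,cr
if __name__=='__main__':
    o,p,cr=plate('b_wrist',(225,295,120,200))
    g=p.astype(float).mean(2)
    g2=cv2.GaussianBlur(p,(3,3),0).astype(float)
    L=[];R=[]
    for v in range(132,236,4):
        row=g2[v].sum(1)
        gr=np.abs(np.gradient(g2[v],axis=0)).sum(1)
        L.append((225+np.argmax(gr[225:242]),v));R.append((275+np.argmax(gr[275:296]),v))
    T=[]
    gv=np.abs(np.gradient(g2,axis=0)).sum(2)
    for u in range(240,282,3): T.append((u,118+np.argmax(gv[118:134,u])))
    L,R,T=[onz('wrist',np.array(a)+0.,.03,o)[:,:2] for a in (L,R,T)]
    def med(X,ax):
        q=np.polyfit(X[:,1-ax],X[:,ax],1) ; r=X[:,ax]-np.polyval(q,X[:,1-ax]); k=abs(r)<np.median(abs(r))*2.5+2e-4
        return np.polyfit(X[k,1-ax],X[k,ax],1),k.sum()
    qL,n1=med(L,0);qR,n2=med(R,0);qT,n3=med(T,1)
    print(qL,n1,qR,n2,qT,n3)
    print('yaw L,R,T',[np.degrees(np.arctan2(1,q[0])) for q in(qL,qR)],np.degrees(np.arctan2(-1,qT[0]))+180)
    for y in (-.31,-.29): print(np.polyval(qL,y),np.polyval(qR,y))
    print('top y at cross',np.polyval(qT,cr[0]))
    Rt=Ro.from_quat(o['tool_rot']).as_matrix();print(Rt.round(4),o['position'])
E
python3 plate.py
```

```text
cross px [252.6 156.8] [248 153   9  10  73] world [ 0.5002 -0.2722  0.03  ]
[0.1585044  0.51920288] 25 [0.1190771  0.56911074] 22 [-0.09476848 -0.18759089] 14
yaw L,R,T [np.float64(80.99329508664479), np.float64(83.20936007245835)] 84.58633449981453
0.4700665132593287 0.5321968419125855
0.4732366012784035 0.5345783838521075
top y at cross -0.23499279466100947
[[ 0.1503  0.9886  0.002 ]
 [ 0.9886 -0.1503  0.0025]
 [ 0.0028  0.0016 -1.    ]] [ 0.5063234  -0.30017872  0.20204387]
```

Run:
```python
from h import *
o,p,d=load('b_wrist')
cv2.imwrite('pics/b_crop.png',cv2.resize(p[115:255,215:305,::-1],None,fx=4,fy=4,interpolation=cv2.INTER_CUBIC))
c=p[153:154,255:262].tolist();print(c,p[146,252],p[180,250])
m=(p[...,2].astype(int)-p[...,0]>60);k=np.zeros_like(m);k[130:180,235:285]=1
uv=np.argwhere(m&k)[:,::-1];print(len(uv),uv.mean(0),uv.min(0),uv.max(0))
cr=onz('wrist',(uv.min(0)+uv.max(0))/2,.03,o)[0];print(cr)
for y in(81.5,82.5,83.5):
    a=np.radians(y);print(y,cr[:2]-.04*np.array([np.cos(a),np.sin(a)]))
```

```text
[[[97, 106, 153], [97, 107, 155], [116, 124, 165], [138, 144, 176], [114, 122, 164], [96, 105, 153], [107, 115, 161]]] [ 95 106 152] [137 143 151]<stdin>:6: RuntimeWarning: Mean of empty slice.
  ret = um.true_divide(
Traceback (most recent call last):
ValueError: zero-size array to reduction operation minimum which has no identity
```

View pics/b_crop.png

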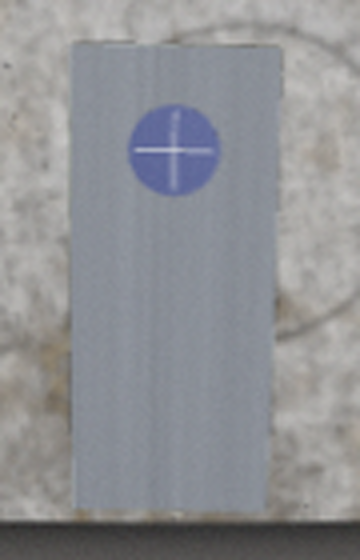

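The crop shows the cross at about (258.6,152.4) in full-image pixels and all four plate corners: crop TL (71,44), TR (281,45), BR (266,511), BL (75,513).

Run:
```python
from h import *
o,p,d=load('b_wrist')
g=lambda q:onz('wrist',(np.array(q)+.5)/4-.5+[215,115],.03,o)[:,:2]
b=g([(71,44),(281,45),(266,511),(75,513)]);cr=g([(174.5,150)])[0]
print(b.round(4),'centre',b.mean(0).round(4),'cross',cr.round(4))
e=(b[0]+b[1]-b[2]-b[3])/2;print('len',np.linalg.norm(e),'yaw',np.degrees(np.arctan2(e[1],e[0])), np.linalg.norm(b[0]-b[1]),np.linalg.norm(b[3]-b[2]))
u=cr-b.mean(0);print(np.linalg.norm(u),np.degrees(np.arctan2(u[1],u[0])))
```

```text
[[ 0.4833 -0.2338]
 [ 0.5412 -0.243 ]
 [ 0.5181 -0.3804]
 [ 0.4603 -0.3723]] centre [ 0.5007 -0.3074] cross [ 0.5073 -0.2679]
len 0.1399043323515462 yaw 80.52336221459598 0.058583138493577255 0.0583999762731533
0.03999320983258337 80.54750939858351
```

>>> drive_tool(targets=[-0.8, -0.45, 0, 0, 0, 0.8, -0.8, -0.45, 3, 0, 0, 0.8, -0.8, -0.45, 6.5, 0, 0, 0.8, -0.8, -0.45, 10, 0, 0, 0.8, -0.8, -0.45, 13, 0, 0, 0.8, -0.8, -0.45, 15, 0, 0, 0.8, -0.8, -0.45, 15, 0, 0, 0.8, -0.8, -0.45, 15, 0, 0, 0.8])

```text
time: 1.87
position: [0.4946, -0.3138, 0.0518]
tool_rot: [0.766, 0.643, -0.0, -0.001]
ft_force: [0.1, -0.7, -0.5]
grip_width: 0.0867
```

Run:
```python
from h import *
o,p,d=snap('wrist','c_wrist');print(o['time'],o['position'],o['tool_rot'],o['ft_force'])
snap('side','c_side')
```

```text
1.8667 [ 0.49462689 -0.31382505  0.05175133] [ 7.65848007e-01  6.43020159e-01 -3.43686065e-04 -1.33697549e-03] [ 0.07023652 -0.7125743  -0.48068776]
```

View pics/c_wrist.png

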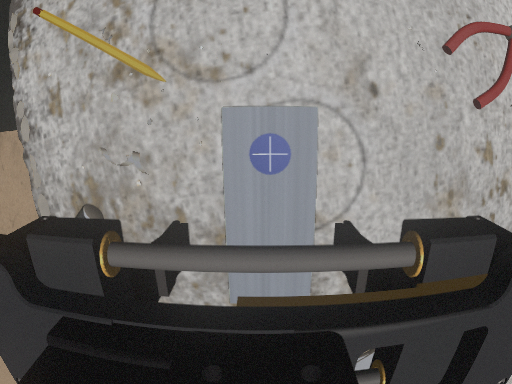

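Run:
```python
from h import *
o,p,d=load('c_wrist')
print(robot.get_obs()['position'],robot.get_obs()['tool_rot'])
b=onz('wrist',[(222,107),(318,107.5),(270,154),(225,200),(317,200),(234,290),(312,290)],.03,o)[:,:2];print(b.round(4))
print('end mid',(b[0]+b[1])/2,'cross',b[2],np.linalg.norm(b[0]-b[1]))
for i,j in((0,3),(1,4),(3,5),(4,6)):
    e=b[i]-b[j];print(np.degrees(np.arctan2(e[1],e[0])))
a=np.radians(80.5);u=np.array([np.cos(a),np.sin(a)]);print('centre',b[2]-.04*u,(b[0]+b[1])/2-.07*u)
n=np.array([u[1],-u[0]]);print('lateral of L,R mid', [(x@n).round(4) for x in b], np.array([.5007,-.3074])@n)
```

```text
[ 0.49654969 -0.31451085  0.0538982 ] [7.65518804e-01 6.43412294e-01 5.38079195e-05 1.25582057e-03]
[[ 0.4833 -0.2343]
 [ 0.5414 -0.2445]
 [ 0.5072 -0.2684]
 [ 0.4738 -0.2925]
 [ 0.5323 -0.3028]
 [ 0.4656 -0.3598]
 [ 0.5214 -0.3702]]
end mid [ 0.51234025 -0.2394027 ] cross [ 0.50719822 -0.26837519] 0.058979637534198374
80.69212331396595
81.1348918788062
83.0540204388145
80.78648701431487
centre [ 0.50059632 -0.30782661] [ 0.50078692 -0.30844269]
lateral of L,R mid [np.float64(0.5153), np.float64(0.5743), np.float64(0.5445), np.float64(0.5155), np.float64(0.575), np.float64(0.5186), np.float64(0.5753)] 0.5445688347312642
```

>>> drive_tool(targets=[0.7, 0.3, 0, 0, 0, -0.4, 0.7, 0.3, 0.5, 0, 0, -0.4, 0.7, 0.3, 0.5, 0, 0, -0.4, 0.7, 0.3, 0.5, 0, 0, -0.4])

```text
time: 2.3
position: [0.5009, -0.306, 0.0481]
tool_rot: [0.762, 0.647, -0.0, 0.0]
ft_force: [0.7, -0.9, 0.6]
grip_width: 0.0873
```

Run:
```python
from h import *
for i in range(4):
    o=robot.get_obs();print(o['time'],o['position'],o['tool_rot']); 
    if i<2: robot.camera('wrist')
```

```text
2.3 [ 0.50090458 -0.30599924  0.04806257] [ 7.62408824e-01  6.47095560e-01 -2.97930720e-06  3.48998898e-04]
2.35 [ 0.50090134 -0.30606454  0.04797928] [7.62463229e-01 6.47031466e-01 5.09899302e-06 3.27129500e-04]
2.4 [ 0.50087094 -0.30615867  0.04790261] [7.62517195e-01 6.46967880e-01 9.92803762e-06 2.99001471e-04]
2.4 [ 0.50087094 -0.30615867  0.04790261] [7.62517195e-01 6.46967880e-01 9.92803762e-06 2.99001471e-04]
```

>>> drive_tool(targets=[-0.2, 0, 1, 0, 0, 0, -0.2, 0, 2, 0, 0, 0, -0.2, 0, 2.8, 0, 0, 0, -0.2, 0, 3.3, 0, 0, 0, -0.2, 0, 3.3, 0, 0, 0])

```text
time: 2.82
position: [0.4992, -0.3073, 0.0125]
tool_rot: [0.763, 0.647, -0.0, -0.002]
ft_force: [0.1, -0.9, -0.5]
grip_width: 0.0872
```

>>> drive_tool(targets=[0, 0, 0, 0, 0, 0, 0, 0, 0, 0, 0, 0, 0, 0, 0, 0, 0, 0, 0, 0, 0, 0, 0, 0, 0, 0, 0, 0, 0, 0, 0, 0, 0, 0, 0, 0], grip=1, squeeze=25)

```text
time: 3.32
position: [0.5007, -0.3084, 0.0149]
tool_rot: [0.763, 0.647, 0.0, 0.001]
ft_force: [0.6, 0.4, 0.3]
grip_width: 0.0596
```

>>> drive_tool(targets=[0, 0, -1, 0, 0, 0, 0, 0, -3.5, 0, 0, 0, 0, 0, -7, 0, 0, 0, 0, 0, -11, 0, 0, 0, 1, -0.2, -14, 0, 0, 0, 4, -0.6, -16, 0, 0, 0, 7.5, -1, -16, 0, 0, 0, 11, -1, -16, 0, 0, 0, 13.6, 0, -16, 0, 0, 0, 14.6, 2.5, -16, 0, 0, 0, 14.8, 4.7, -16, 0, 0, 0, 14.8, 4.7, -16, 0, 0, 0])

```text
time: 4.32
position: [0.5754, -0.1697, 0.1755]
tool_rot: [0.762, 0.648, 0.002, 0.003]
ft_force: [1.0, -1.5, -3.7]
grip_width: 0.0596
```

>>> drive_tool(targets=[0, 0, 0, 0, 0, 0, 0, 0, 0, 0, 0, 0, 0, 0, 0, 0, 0, 0])

```text
time: 4.57
position: [0.5693, -0.1695, 0.1742]
tool_rot: [0.763, 0.647, -0.001, -0.001]
ft_force: [-0.0, -0.3, -4.3]
grip_width: 0.0595
```

Run:
```python
from h import *
o,p,d=snap('wrist','d_wrist');print(o['time'],o['position'],o['tool_rot'],o['ft_force'],o['grip_width'])
cv2.imwrite('pics/d_crop.png',cv2.resize(p[0:200,120:400,::-1],None,fx=2.8,fy=2.8,interpolation=cv2.INTER_CUBIC))
```

```text
4.5667 [ 0.56925975 -0.16954917  0.17416099] [ 7.62853069e-01  6.46570493e-01 -5.53537441e-04 -1.21909157e-03] [-0.04008805 -0.28408901 -4.28898323] 0.059461558537705184
```

View pics/d_wrist.png

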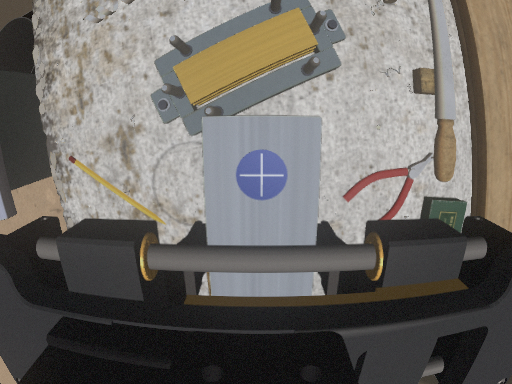

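View pics/d_crop.png

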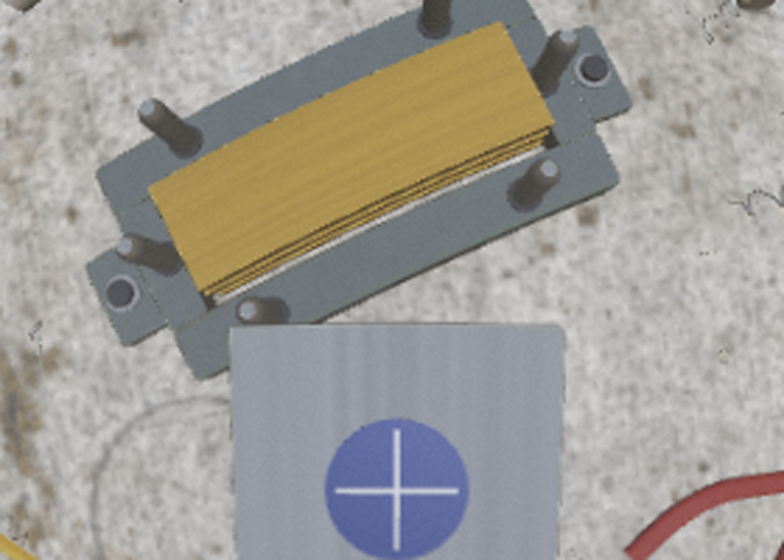

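Run:
```python
from h import *
from scipy.optimize import least_squares
o,p,d=load('d_wrist')
q=np.array([(127,246),(567,38),(150,107),(247,311),(547,169)],float)
px=(q+.5)/2.8-.5+[120,0]
X=onz('wrist',px,.078,o)[:,:2];print(X.round(4))
M=np.array([(-78,0),(78,0),(-52,38),(-52,-38),(52,-38)])/1000
# posts: left in image = low x ; which sign
def f(v,M=M): c,s=np.cos(v[2]),np.sin(v[2]);return ((M@np.array([[c,s],[-s,c]])+v[:2])-X).ravel()
for M2 in (M,M*[1,-1]):
    r=least_squares(lambda v:f(v,M2),[.573,-.03,.26]);print(r.x,np.degrees(r.x[2]),r.fun.reshape(-1,2).round(4).tolist())
# pack corners
c=(np.array([(150,189),(501,22),(554,124),(205,296)])+.5)/2.8-.5+[120,0]
for z in (.042,.048,.054,.06,.064):
    b=onz('wrist',c,z,o)[:,:2];print(z,b.mean(0).round(4),np.linalg.norm(b[1]-b[0]).round(4),np.linalg.norm(b[2]-b[3]).round(4),np.linalg.norm(b[0]-b[3]).round(4),np.degrees(np.arctan2(*(b[1]+b[2]-b[0]-b[3])[::-1])))
# frame corner checks
# held plate
for uv,n in(((262,175),'cross'),((203,116),'TL'),((321,116),'TR')): 
    z=o['position'][2]+.0121+.003; print(n,onz('wrist',uv,z,o)[0])
```

```text
[[ 0.5007 -0.0572]
 [ 0.6486 -0.0134]
 [ 0.5151 -0.0133]
 [ 0.5353 -0.0861]
 [ 0.6341 -0.0567]]
[ 0.57461074 -0.03512676  0.28417959] 16.28229109896424 [[-0.0009, 0.0002], [0.0008, 0.0002], [-0.0011, 0.0], [0.0001, -0.0001], [0.0011, -0.0003]]
[ 0.57713326 -0.05297245 -0.00333626] -0.19115368659894244 [[-0.0015, 0.0045], [0.0065, -0.0398], [0.0099, -0.0775], [-0.01, 0.0713], [-0.0048, 0.0416]]
0.042 [ 0.5748 -0.0334] 0.1397 0.1385 0.0454 16.964989050684387
0.048 [ 0.5749 -0.0349] 0.1368 0.1356 0.0445 16.964989050684366
0.054 [ 0.575  -0.0363] 0.134 0.1328 0.0436 16.96498905068439
0.06 [ 0.5751 -0.0377] 0.1311 0.13 0.0426 16.964989050684387
0.064 [ 0.5752 -0.0386] 0.1292 0.1281 0.042 16.964989050684384
cross [ 0.57546002 -0.1294233   0.18926099]
TL [ 0.55164174 -0.0951317   0.18926099]
TR [ 0.60909834 -0.10467834  0.18926099]
```

>>> drive_tool(targets=[2, -0.3, 0, 0, 0, 7, 4.5, -0.6, 0, 0, 0, 14, 7.5, -1, 0, 0, 0, 21, 10.5, -1.4, 0, 0, 0, 28, 12.5, -1.7, 0, 0, 0, 35, 13.4, -1.7, 0, 0, 0, 42, 13.4, -1.7, 1, 0, 0, 49, 13.4, -1.7, 2, 0, 0, 56, 13.4, -1.7, 3, 0, 0, 62, 13.4, -1.7, 4, 0, 0, 64.1, 13.4, -1.7, 4.5, 0, 0, 64.1, 13.4, -1.7, 4.5, 0, 0, 64.1])

```text
time: 5.62
position: [0.5744, -0.035, 0.1284]
tool_rot: [0.99, 0.144, -0.002, -0.001]
ft_force: [-0.5, 0.6, -3.4]
grip_width: 0.0597
```

>>> drive_tool(targets=[0, 0, 0, 0, 0, 0, 0, 0, 0, 0, 0, 0, 0, 0, 0, 0, 0, 0])

```text
time: 5.87
position: [0.5764, -0.0351, 0.1303]
tool_rot: [0.99, 0.144, 0.001, 0.0]
ft_force: [-0.0, -0.7, -3.1]
grip_width: 0.0595
```

Run:
```python
from h import *
o,p,d=snap('wrist','e_wrist');print(o['time'],o['position'],o['tool_rot'],o['ft_force'],o['grip_width'],2*np.degrees(np.arctan2(o['tool_rot'][1],o['tool_rot'][0])))
snap('side','e_side');snap('scene','e_scene')
```

```text
5.8667 [ 0.57643409 -0.03513186  0.13027052] [9.89637248e-01 1.43588389e-01 6.48703322e-04 2.67259362e-04] [-0.02395236 -0.71853955 -3.10093103] 0.05953091735173255 16.51109296231196
```

View pics/e_wrist.png

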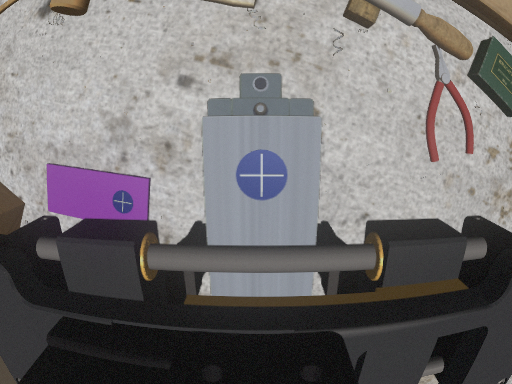

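Run:
```python
from h import *
o,p,d=load('e_wrist')
cv2.imwrite('pics/e_crop.png',cv2.resize(p[65:205,190:335,::-1],None,fx=4,fy=4,interpolation=cv2.INTER_CUBIC))
```

```text
(no output)
```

View pics/e_crop.png

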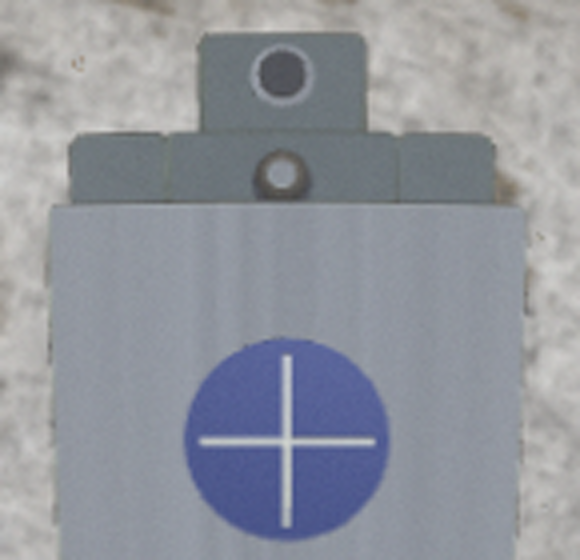

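Run:
```python
from h import *
o,p,d=load('e_wrist')
g=lambda q:(np.array(q,float)+.5)/4-.5+[190,65]
zt=o['position'][2]+.0151
Rt=Ro.from_quat(o['tool_rot']).as_matrix()
T=lambda q,z:((onz('wrist',g(q),z,o)-o['position'])@Rt).round(4)
print('tip',T([(282,173)],.078)); print('cross, end L,R',T([(287,441),(50,206),(524,207)],zt))
print('lug hole z~.012/.02',T([(282,74)],.012),T([(282,74)],.02)); print('frame L,R upper corners',T([(70,135),(495,135)],.026))
```

```text
tip [[ 0.076  -0.0008  0.0524]]
cross, end L,R [[ 0.0401  0.0001 -0.0151]
 [ 0.0699 -0.0292 -0.015 ]
 [ 0.0697  0.0293 -0.015 ]]
lug hole z~.012/.02 [[ 0.1021 -0.0011  0.1184]] [[ 0.1011 -0.001   0.1104]]
frame L,R upper corners [[ 0.0876 -0.0482  0.1043]
 [ 0.0874  0.0464  0.1044]]
```

>>> drive_tool(targets=[-0.2, -0.09, 1, 0, 0, 0, -0.2, -0.09, 2.5, 0, 0, 0, -0.2, -0.09, 4, 0, 0, 0, -0.2, -0.09, 4.9, 0, 0, 0, -0.2, -0.09, 5.2, 0, 0, 0, -0.2, -0.09, 5.2, 0, 0, 0, -0.2, -0.09, 5.2, 0, 0, 0, -0.2, -0.09, 5.2, 0, 0, 0])

```text
time: 6.68
position: [0.5745, -0.0347, 0.0782]
tool_rot: [0.99, 0.143, 0.001, 0.0]
ft_force: [0.4, -0.8, -2.9]
grip_width: 0.0595
```

Run:
```python
from h import *
o,p,d=snap('wrist','f_wrist');print(o['time'],o['position'],o['tool_rot'],o['ft_force'],o['grip_width'],2*np.degrees(np.arctan2(o['tool_rot'][1],o['tool_rot'][0])))
cv2.imwrite('pics/f_crop.png',cv2.resize(p[65:205,190:335,::-1],None,fx=4,fy=4,interpolation=cv2.INTER_CUBIC))
```

```text
6.6833 [ 0.57450225 -0.03474741  0.07817558] [9.89650881e-01 1.43493833e-01 7.48231894e-04 3.04767187e-04] [ 0.44670053 -0.841473   -2.92184307] 0.05951933600616846 16.500145651000008
```

View pics/f_crop.png

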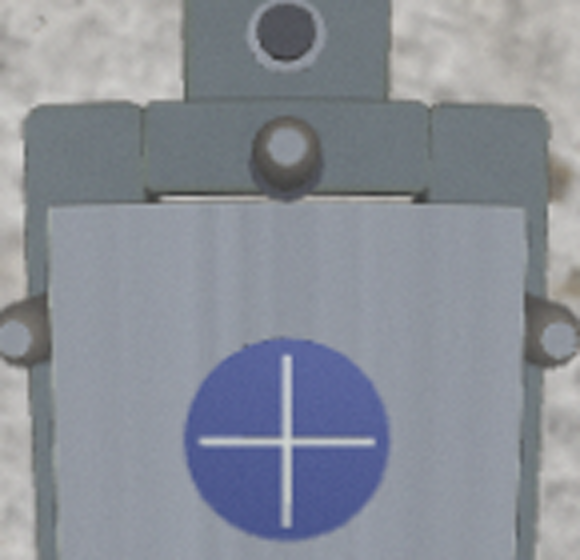

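Run:
```python
from h import *
o,p,d=load('f_wrist')
Rt=Ro.from_quat(o['tool_rot']).as_matrix()
g=lambda q:(np.array(q,float)+.5)/4-.5+[190,65]
T=lambda q,z:((onz('wrist',g(q),z,o)-o['position'])@Rt).round(4)
print(T([(287,147),(14,336),(559,337)],.078)); print(T([(287,441)],o['position'][2]+.0151))
```

```text
[[ 0.0776  0.0001  0.0003]
 [ 0.0522 -0.0378  0.0002]
 [ 0.0521  0.0378  0.0003]]
[[ 0.0401  0.0001 -0.015 ]]
```

>>> drive_tool(targets=[0, 0, 0.5, 0, 0, 0, 0, 0, 1, 0, 0, 0, 0, 0, 1.5, 0, 0, 0, 0, 0, 2, 0, 0, 0, 0, 0, 2, 0, 0, 0, 0, 0, 2, 0, 0, 0])

```text
time: 7.23
position: [0.5733, -0.0345, 0.0569]
tool_rot: [0.99, 0.143, -0.001, -0.0]
ft_force: [0.2, -0.0, -3.5]
grip_width: 0.0597
```

>>> drive_tool(targets=[0, 0, 0.2, 0, 0, 0, 0, 0, 0.4, 0, 0, 0, 0, 0, 0.5, 0, 0, 0, 0, 0, 0.5, 0, 0, 0])

```text
time: 7.57
position: [0.5737, -0.0345, 0.0523]
tool_rot: [0.99, 0.144, -0.0, -0.0]
ft_force: [-0.8, 0.3, -3.8]
grip_width: 0.0597
```

>>> drive_tool(targets=[0, 0, 0.15, 0, 0, 0, 0, 0, 0.3, 0, 0, 0, 0, 0, 0.3, 0, 0, 0])

```text
time: 7.82
position: [0.5736, -0.0346, 0.0493]
tool_rot: [0.99, 0.143, -0.0, -0.0]
ft_force: [-0.3, 0.4, -4.9]
grip_width: 0.0594
```

>>> drive_tool(targets=[0, 0, 0.15, 0, 0, 0, 0, 0, 0.3, 0, 0, 0, 0, 0, 0.3, 0, 0, 0])

```text
time: 8.07
position: [0.5736, -0.0345, 0.0462]
tool_rot: [0.99, 0.143, -0.0, -0.0]
ft_force: [-0.0, -0.2, -4.7]
grip_width: 0.0597
```

>>> drive_tool(targets=[0, 0, 0.1, 0, 0, 0, 0, 0, 0.2, 0, 0, 0, 0, 0, 0.2, 0, 0, 0])

```text
time: 8.32
position: [0.5737, -0.0346, 0.0444]
tool_rot: [0.99, 0.143, -0.0, -0.0]
ft_force: [0.2, 0.2, -3.3]
grip_width: 0.0594
```

>>> drive_tool(targets=[0, 0, 0.1, 0, 0, 0, 0, 0, 0.2, 0, 0, 0, 0, 0, 0.2, 0, 0, 0])

```text
time: 8.57
position: [0.5739, -0.0346, 0.0437]
tool_rot: [0.99, 0.144, 0.0, 0.0]
ft_force: [-1.2, 0.0, 3.9]
grip_width: 0.0601
```

Run:
```python
from h import *
o,p,d=snap('wrist','g_wrist');print(o['time'],o['position'],o['ft_force'],o['moment'])
cv2.imwrite('pics/g_crop.png',cv2.resize(p[65:205,180:345,::-1],None,fx=4,fy=4,interpolation=cv2.INTER_CUBIC))
o,p,d=snap('side','g_side')
cv2.imwrite('pics/g_crop2.png',cv2.resize(p[190:300,200:340,::-1],None,fx=5,fy=5,interpolation=cv2.INTER_CUBIC))
```

```text
8.5667 [ 0.57391927 -0.0345845   0.04366334] [-1.24474658  0.01818053  3.92512057] [0.037826   0.29954999 0.01183386]
```

View pics/g_crop.png

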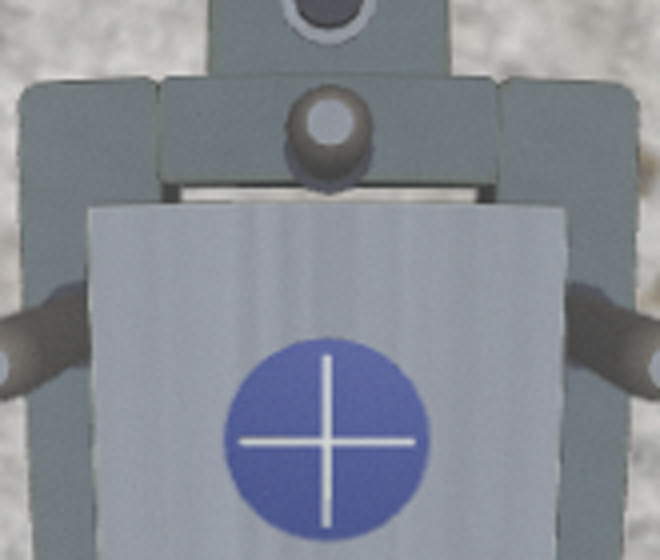

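View pics/g_crop2.png

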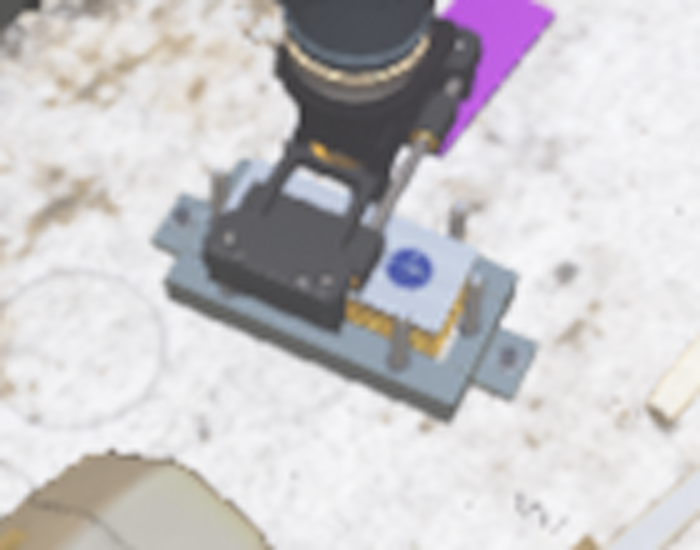

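>>> drive_tool(targets=[0, 0, 0, 0, 0, 0, 0, 0, 0, 0, 0, 0, 0, 0, 0, 0, 0, 0])

```text
time: 8.92
position: [0.5739, -0.0346, 0.0436]
tool_rot: [0.99, 0.144, 0.0, 0.0]
ft_force: [-2.0, 0.5, 5.3]
grip_width: 0.0596
```

>>> drive_tool(targets=[0, 0, 0, 0, 0, 0, 0, 0, 0, 0, 0, 0, 0, 0, 0, 0, 0, 0, 0, 0, 0, 0, 0, 0, 0, 0, 0, 0, 0, 0, 0, 0, 0, 0, 0, 0], grip=-1)

```text
time: 9.42
position: [0.5739, -0.0346, 0.0424]
tool_rot: [0.99, 0.143, 0.0, -0.0]
ft_force: [0.5, 0.2, 0.1]
grip_width: 0.0852
```

>>> drive_tool(targets=[0, 0, -0.5, 0, 0, 0, 0, 0, -2, 0, 0, 0, 0, 0, -5, 0, 0, 0, 0, 0, -9, 0, 0, 0, 0, 0, -13, 0, 0, 0, 0, 0, -15, 0, 0, 0, 0, 0, -15, 0, 0, 0, 0, 0, -15, 0, 0, 0, 0, 0, -15, 0, 0, 0])

```text
time: 10.17
position: [0.5728, -0.0343, 0.1918]
tool_rot: [0.99, 0.144, -0.001, -0.0]
ft_force: [-0.4, 0.1, -1.1]
grip_width: 0.0871
```

Run:
```python
from h import *
o,p,d=snap('wrist','i_wrist');print(o['time'],o['position'],o['tool_rot'],o['ft_force'])
cv2.imwrite('pics/i_crop.png',cv2.resize(p[80:260,180:345,::-1],None,fx=3.3,fy=3.3,interpolation=cv2.INTER_CUBIC))
```

```text
10.1667 [ 0.57277413 -0.03432447  0.19182458] [ 9.89647153e-01  1.43518412e-01 -9.21528815e-04 -3.59731647e-04] [-0.43856635  0.138543   -1.12538046]
```

View pics/i_crop.png

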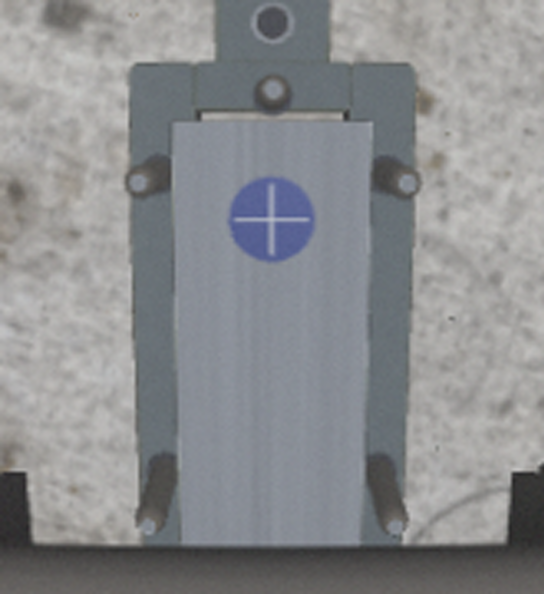

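>>> drive_tool(targets=[-0.5, -2, -1, 0, 0, 0, -1.5, -6, -2, 0, 0, 0, -2.4, -10, -2, 0, 0, 0, -3.3, -14, -2, 0, 0, 0, -4.2, -18, -2, 0, 0, 0, -5.2, -22, -2, 0, 0, 0, -6.2, -26, -2, 0, 0, 0, -7.2, -30, -2, 0, 0, 0, -8, -33.5, -2, 0, 0, 0, -8.5, -35, -2, 0, 0, 0, -8.5, -35, -2, 0, 0, 0, -8.5, -35, -2, 0, 0, 0])

```text
time: 11.22
position: [0.3916, 0.277, 0.2112]
tool_rot: [0.989, 0.145, -0.002, 0.001]
ft_force: [0.6, -0.2, 0.9]
grip_width: 0.0868
```

>>> drive_tool(targets=[0, 0, 0, 0, 0, 0, 0, 0, 0, 0, 0, 0, 0, 0, 0, 0, 0, 0])

```text
time: 11.47
position: [0.3936, 0.2758, 0.2122]
tool_rot: [0.99, 0.142, -0.0, 0.0]
ft_force: [-0.1, -0.4, 0.4]
grip_width: 0.087
```

Run:
```python
from h import *
oi,_,_=load('i_wrist');print('cross',onz('wrist',[((271.5+.5)/3.3-.5+180,(219+.5)/3.3-.5+80)],.0588,oi))
X=onz('wrist',(np.array([(272,89),(138,182),(407,182),(149,526),(396,526)])+.5)/3.3-.5+[180,80],.078,oi)[:,:2];print(X.round(4))
o,p,d=snap('wrist','j_wrist');print(o['time'],o['position'],o['tool_rot'],o['ft_force'])
```

```text
cross [[ 0.61228275 -0.0231099   0.0588    ]]
[[ 0.6491 -0.0124]
 [ 0.6137  0.0164]
 [ 0.6351 -0.056 ]
 [ 0.5143 -0.0131]
 [ 0.5358 -0.0855]]
11.4667 [0.39363305 0.27582602 0.2122136 ] [ 9.89803994e-01  1.42435821e-01 -2.57501085e-04  1.57168247e-04] [-0.1012122  -0.41118956  0.44026948]
```

View pics/j_wrist.png

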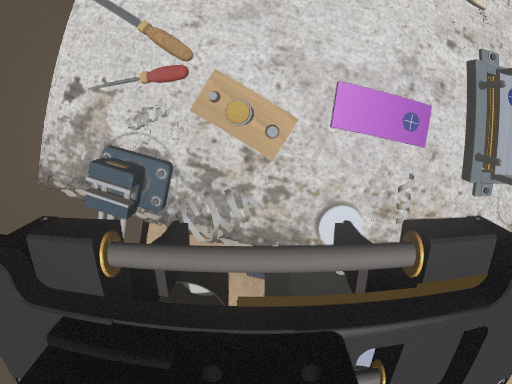

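The wrist view shows the punch cap at (238,111) in its block, flanked by the two short punches at (213,97) and (272,131). The lamp is at (342,225).

Run:
```python
from h import *
o,p,d=load('j_wrist')
cv2.imwrite('pics/j_crop.png',cv2.resize(p[60:170,180:310,::-1],None,fx=5,fy=5,interpolation=cv2.INTER_CUBIC))
```

```text
(no output)
```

View pics/j_crop.png

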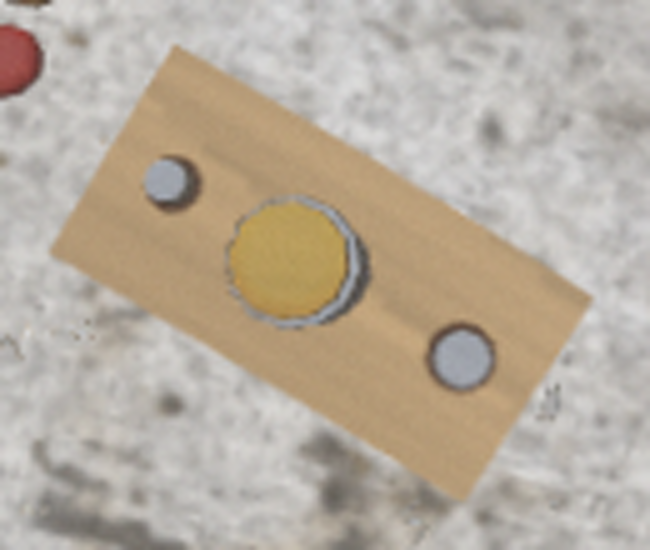

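Run:
```python
from h import *
o,p,d=load('j_wrist')
g=lambda q:(np.array(q,float)+.5)/5-.5+[180,60]
print('cap',onz('wrist',g([(290,261)]),.147,o),'r',np.linalg.norm(np.diff(onz('wrist',g([(230,261),(350,261)]),.147,o),axis=0)))
b=onz('wrist',g([(175,45),(592,298),(464,502),(51,252)]),.06,o);print('block',b.round(4),b.mean(0)); e=b[1]-b[0];print(np.linalg.norm(e),np.degrees(np.arctan2(e[1],e[0])))
# collar top edge barrel z=.134
print('barrel top',onz('wrist',g([(296,262)]),.134,o))
s=onz('wrist',g([(168,181),(463,357)]),.07,o);print(s)
for n in('scene','side'):
    print(n,proj(n,[[.466,.299,.147],[.466,.299,.134]]))
Rt=Ro.from_quat(o['tool_rot']).as_matrix();print(Rt.round(4))
```

```text
cap [[0.45925227 0.31372095 0.147     ]] r 0.018199911662589885
block [[0.4978 0.3574 0.06  ]
 [0.47   0.2581 0.06  ]
 [0.4205 0.2714 0.06  ]
 [0.4484 0.371  0.06  ]] [0.4591651  0.31446887 0.06      ]
0.10308329772046988 -105.6502533010616
barrel top [[0.45938473 0.31382815 0.134     ]]
[[0.4688477  0.3487632  0.07      ]
 [0.45031804 0.28093109 0.07      ]]
scene [[303.15328833 246.26913022]
 [302.78931943 247.93893509]]
side [[313.90997603 136.48804047]
 [313.39788339 139.57953177]]
[[ 9.594e-01  2.820e-01 -5.000e-04]
 [ 2.820e-01 -9.594e-01 -4.000e-04]
 [-6.000e-04  2.000e-04 -1.000e+00]]
```

>>> drive_tool(targets=[3, -0.8, 0, 0, 0, 0, 6, -1.6, 0, 0, 0, 0, 7.4, -1.8, 0, 0, 0, 0, 7.4, -1.8, 1.5, 0, 0, 0, 7.4, -1.8, 4.5, 0, 0, 0, 7.4, -1.8, 8, 0, 0, 0, 7.4, -1.8, 11, 0, 0, 0, 7.4, -1.8, 12.3, 0, 0, 0, 7.4, -1.8, 12.6, 0, 0, 0, 7.4, -1.8, 12.6, 0, 0, 0, 7.4, -1.8, 12.6, 0, 0, 0, 7.4, -1.8, 12.6, 0, 0, 0])

```text
time: 12.52
position: [0.4601, 0.3154, 0.088]
tool_rot: [0.99, 0.143, 0.002, -0.0]
ft_force: [-0.3, 0.1, 0.0]
grip_width: 0.0868
```

>>> drive_tool(targets=[0, 0, 0, 0, 0, 0, 0, 0, 0, 0, 0, 0])

```text
time: 12.68
position: [0.4595, 0.3155, 0.0878]
tool_rot: [0.99, 0.143, 0.001, -0.0]
ft_force: [0.3, 0.7, -0.5]
grip_width: 0.087
```

Run:
```python
from h import *
o,p,d=snap('wrist','k_wrist');print(o['time'],o['position'],o['tool_rot'],o['ft_force'])
```

```text
12.6833 [0.45952901 0.31546325 0.08781437] [ 9.89651361e-01  1.43486909e-01  1.25649876e-03 -3.35516966e-04] [ 0.32047235  0.66264688 -0.53761896]
```

View pics/k_wrist.png

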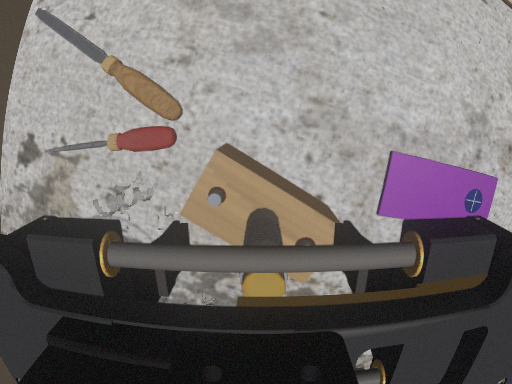

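>>> drive_tool(targets=[-0.05, 0.15, 0.1, 0, 0, 0, -0.05, 0.15, 0.1, 0, 0, 0, -0.05, 0.15, 0.1, 0, 0, 0])

```text
time: 12.98
position: [0.4586, 0.3135, 0.0857]
tool_rot: [0.99, 0.143, -0.0, 0.0]
ft_force: [0.0, -0.5, -0.4]
grip_width: 0.0871
```

>>> drive_tool(targets=[0, 0, 0, 0, 0, 0, 0, 0, 0, 0, 0, 0, 0, 0, 0, 0, 0, 0, 0, 0, 0, 0, 0, 0, 0, 0, 0, 0, 0, 0, 0, 0, 0, 0, 0, 0, 0, 0, 0, 0, 0, 0, 0, 0, 0, 0, 0, 0, 0, 0, 0, 0, 0, 0, 0, 0, 0, 0, 0, 0], grip=1, squeeze=50)

```text
time: 13.82
position: [0.4587, 0.3136, 0.0856]
tool_rot: [0.99, 0.144, 0.0, -0.0]
ft_force: [-0.0, 0.8, -0.6]
grip_width: 0.0284
```

Run:
```python
from h import *
o=robot.get_obs();print(o['time'],o['position'],o['tool_rot'],o['ft_force'],o['moment'],o['grip_width'])
```

```text
13.8167 [0.4586773  0.31357703 0.08555407] [ 9.89649349e-01  1.43506679e-01  5.92407215e-06 -1.56692748e-06] [-0.00162419  0.81672198 -0.62511345] [-0.00750926 -0.03411548 -0.03593991] 0.02841462785737425
```

Fingers still closing (28 mm); wait more.

>>> drive_tool(targets=[0, 0, 0, 0, 0, 0, 0, 0, 0, 0, 0, 0, 0, 0, 0, 0, 0, 0, 0, 0, 0, 0, 0, 0])

```text
time: 14.15
position: [0.4587, 0.3136, 0.0856]
tool_rot: [0.99, 0.143, 0.0, -0.0]
ft_force: [0.2, -0.9, 1.1]
grip_width: 0.02
```

Run:
```python
from h import *
o=robot.get_obs();print(o['time'],o['position'],o['tool_rot'],o['ft_force'],o['moment'],o['grip_width'])
```

```text
14.15 [0.45868212 0.31357688 0.08556382] [ 9.89654924e-01  1.43468223e-01  1.86817157e-05 -1.95286597e-05] [ 0.19084298 -0.85064495  1.06465849] [ 0.00182964 -0.05655715 -0.03550168] 0.020025540326168913
```

>>> drive_tool(targets=[0, 0, 0, 0, 0, 0, 0, 0, 0, 0, 0, 0])

```text
time: 14.32
position: [0.4587, 0.3136, 0.0856]
tool_rot: [0.99, 0.143, 0.0, -0.0]
ft_force: [0.2, -0.5, -0.6]
grip_width: 0.0201
```

Run:
```python
from h import *
o,p,d=snap('wrist','l_wrist');print(o['time'],o['position'],o['ft_force'],o['moment'],o['grip_width'])
for n in('scene','side'):
    o,p,d=snap(n,'l_'+n)
    u,v=proj(n,[[.459,.314,.1]])[0].astype(int)
    cv2.imwrite(f'pics/l_{n}c.png',cv2.resize(p[v-50:v+50,u-60:u+60,::-1],None,fx=5,fy=5,interpolation=cv2.INTER_CUBIC))
```

```text
14.3167 [0.45870934 0.31356563 0.08557763] [ 0.19739549 -0.50593677 -0.57629074] [0.04256174 0.00569165 0.02190001] 0.020136868709005964
```

View pics/l_wrist.png

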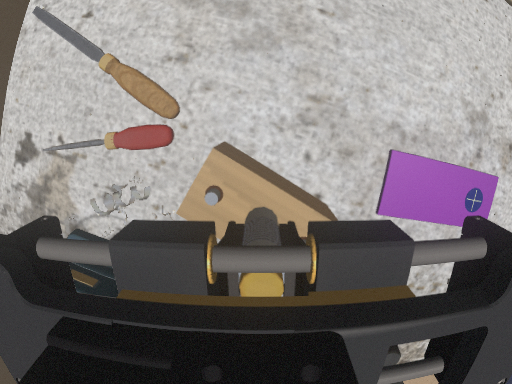

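View pics/l_sidec.png

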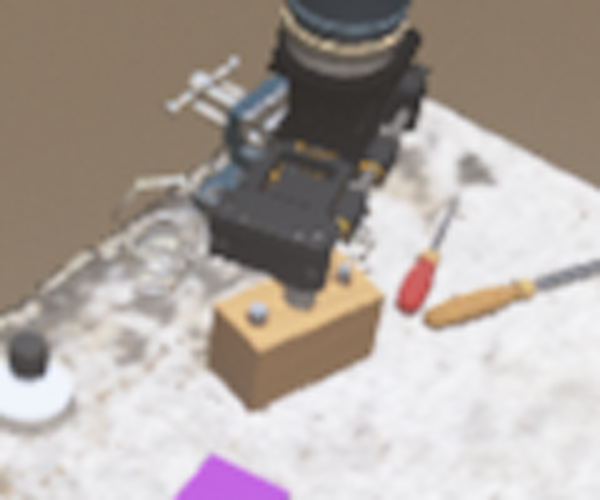

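>>> drive_tool(targets=[0, 0, -0.7, 0, 0, 0, 0, 0, -2, 0, 0, 0, 0, 0, -4, 0, 0, 0, 0, 0, -6.5, 0, 0, 0, 0, 0, -9.5, 0, 0, 0, 0, 0, -12, 0, 0, 0, 0, 0, -13, 0, 0, 0, 0, 0, -13, 0, 0, 0, 0, 0, -13, 0, 0, 0])

```text
time: 15.22
position: [0.4581, 0.3133, 0.2152]
tool_rot: [0.99, 0.144, -0.0, 0.0]
ft_force: [0.8, -0.2, -3.1]
grip_width: 0.0205
```

Run:
```python
from h import *
o=robot.get_obs();print(o['time'],o['position'],o['tool_rot'],o['ft_force'],o['grip_width'])
for n in('scene','side'):
    _,p,d=snap(n,'m_'+n)
    u,v=proj(n,o['position']-[0,0,.03])[0].astype(int)
    cv2.imwrite(f'pics/m_{n}c.png',cv2.resize(p[v-50:v+50,u-60:u+60,::-1],None,fx=5,fy=5,interpolation=cv2.INTER_CUBIC))
```

```text
15.2167 [0.45812041 0.31330397 0.21520385] [ 9.89649548e-01  1.43504960e-01 -2.99586655e-04  9.26088846e-05] [ 0.80292491 -0.24714179 -3.05972859] 0.020527771787448176
```

View pics/m_sidec.png

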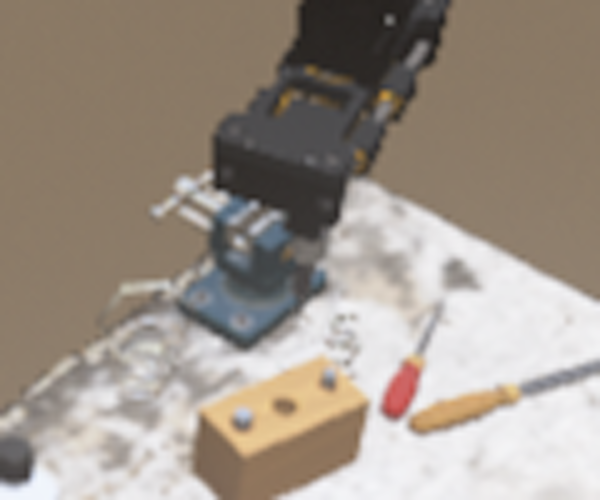

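View pics/m_scenec.png

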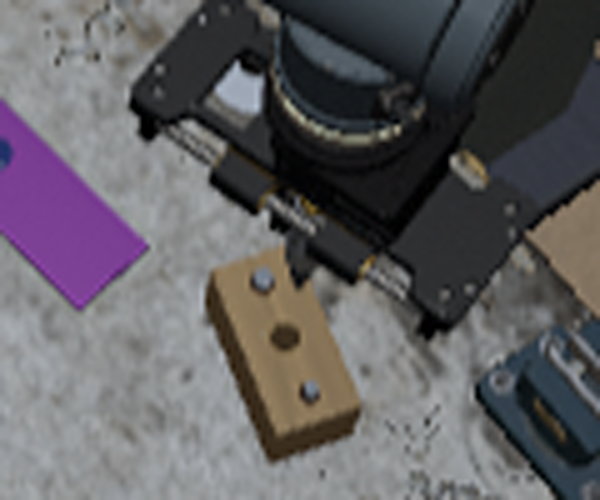

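>>> drive_tool(targets=[0.2, 2, 0, 0, 0, 0, 0.7, 5.5, 0, 0, 0, 0, 1.2, 9.5, 0, 0, 0, 0, 1.8, 13.5, 0, 0, 0, 0, 2.4, 17.5, 0, 0, 0, 0, 3, 21.5, 0, 0, 0, 0, 3.6, 25.5, 0, 0, 0, 0, 4.2, 29.5, 0, 0, 0, 0, 4.7, 33, 0, 0, 0, 0, 5, 35.5, 0, 0, 0, 0, 5.1, 36.6, 0, 0, 0, 0, 5.1, 36.7, 1, 0, 0, 0])

```text
time: 16.32
position: [0.6134, -0.0266, 0.2051]
tool_rot: [0.99, 0.142, 0.001, 0.001]
ft_force: [0.6, 0.1, -1.2]
grip_width: 0.0203
```

>>> drive_tool(targets=[0, 0, 1, 0, 0, 0, 0, 0, 2, 0, 0, 0, 0, 0, 2.5, 0, 0, 0, 0, 0, 2.5, 0, 0, 0, 0, 0, 2.5, 0, 0, 0, 0, 0, 2.5, 0, 0, 0])

```text
time: 16.82
position: [0.6119, -0.023, 0.1808]
tool_rot: [0.99, 0.144, 0.0, 0.0]
ft_force: [-0.2, -0.3, -2.3]
grip_width: 0.0202
```

Run:
```python
from h import *
o,p,d=snap('wrist','n_wrist');print(o['time'],o['position'],o['tool_rot'],o['ft_force'],o['grip_width'])
for n in('scene','side'):
    _,p,d=snap(n,'n_'+n)
    u,v=proj(n,[.612,-.023,.09])[0].astype(int);print(n,u,v)
    cv2.imwrite(f'pics/n_{n}c.png',cv2.resize(p[v-40:v+40,u-50:u+50,::-1],None,fx=6,fy=6,interpolation=cv2.INTER_CUBIC))
```

```text
16.8167 [ 0.61194795 -0.02295731  0.18082395] [9.89559599e-01 1.44123954e-01 2.87242728e-04 5.69682403e-05] [-0.1686458  -0.34729324 -2.27124113] 0.020221991649338116
scene 197 196
side 281 236
```

View pics/n_sidec.png

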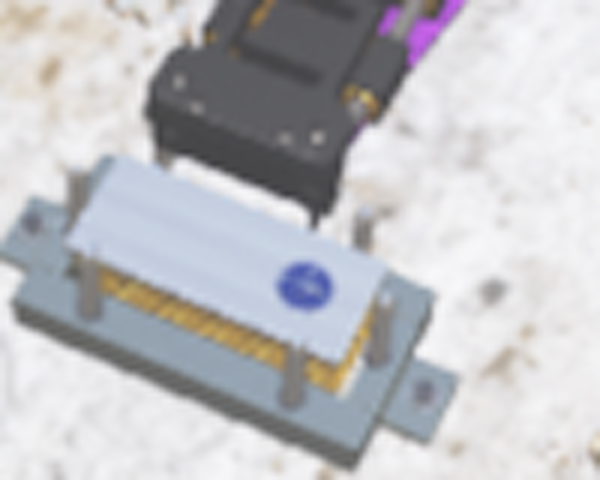

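View pics/n_scenec.png

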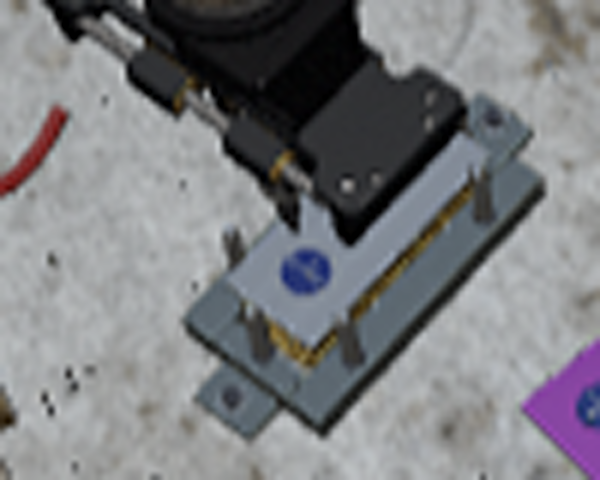

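View pics/n_wrist.png

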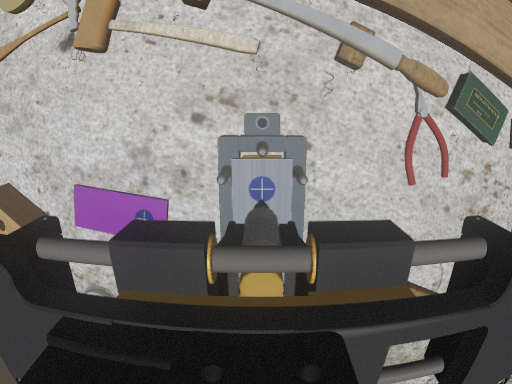

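Run:
```python
from h import *
o,p,d=load('n_wrist')
cv2.imwrite('pics/n_w.png',cv2.resize(p[140:240,210:315,::-1],None,fx=6,fy=6,interpolation=cv2.INTER_CUBIC))
Rt=Ro.from_quat(o['tool_rot']).as_matrix()
tip=o['position']+Rt@[.0006,0,.0756];print('tip',tip,proj('wrist',tip,o),'cross proj',proj('wrist',[[.6123,-.0231,.0588]],o))
g=lambda a,b:[(a+.5)/6-.5+210,(b+.5)/6-.5+140]
```

```text
tip [ 0.61256724 -0.02278843  0.1052243 ] [[261.32269178 201.39024116]] cross proj [[261.55157164 188.86236284]]
```

View pics/n_w.png

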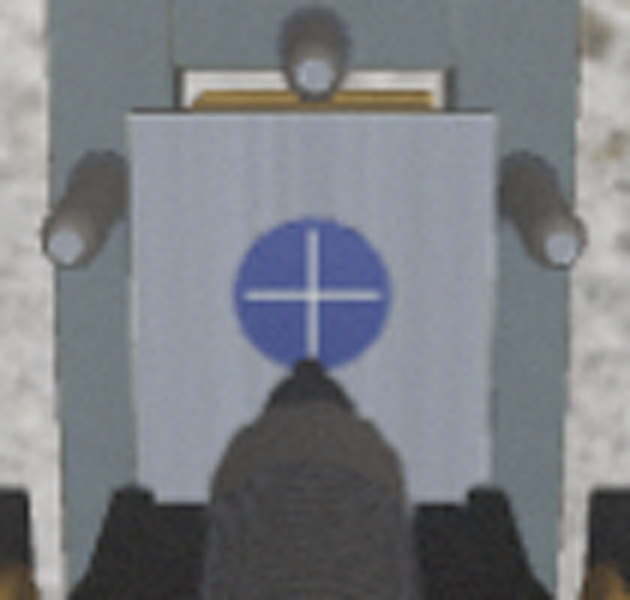

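>>> drive_tool(targets=[-0.05, 0, 1, 0, 0, 0, -0.05, 0, 2, 0, 0, 0, -0.05, 0, 3, 0, 0, 0, -0.05, 0, 3.7, 0, 0, 0, -0.05, 0, 3.8, 0, 0, 0, -0.05, 0, 3.8, 0, 0, 0, -0.05, 0, 3.8, 0, 0, 0])

```text
time: 17.55
position: [0.6115, -0.0241, 0.1423]
tool_rot: [0.99, 0.143, -0.0, -0.0]
ft_force: [-0.6, 0.0, -2.0]
grip_width: 0.02
```

Run:
```python
from h import *
o,p,d=snap('wrist','o_wrist');print(o['time'],o['position'],o['tool_rot'],o['ft_force'],o['grip_width'])
cv2.imwrite('pics/o_w.png',cv2.resize(p[140:240,210:315,::-1],None,fx=6,fy=6,interpolation=cv2.INTER_CUBIC))
Rt=Ro.from_quat(o['tool_rot']).as_matrix()
tip=o['position']+Rt@[.0006,0,.0756];print('tip',tip,proj('wrist',tip,o),'cross proj',proj('wrist',[[.6123,-.0231,.0588]],o))
for n in('scene','side'):
    _,p,d=snap(n,'o_'+n)
    u,v=proj(n,[.612,-.023,.09])[0].astype(int)
    cv2.imwrite(f'pics/o_{n}c.png',cv2.resize(p[v-40:v+40,u-50:u+50,::-1],None,fx=6,fy=6,interpolation=cv2.INTER_CUBIC))
```

```text
17.55 [ 0.61148218 -0.02407218  0.14230878] [ 9.89660008e-01  1.43433134e-01 -6.18886707e-05 -3.94292480e-05] [-0.64727488  0.00621666 -1.95029557] 0.020015263686889044
tip [ 0.61204737 -0.02389728  0.06670871] [[261.32184078 201.39086518]] cross proj [[260.51408566 198.34248571]]
```

View pics/o_w.png

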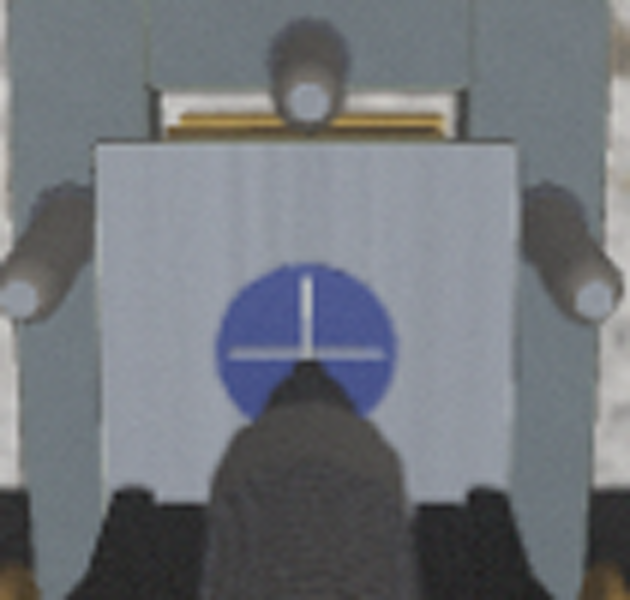

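View pics/o_sidec.png

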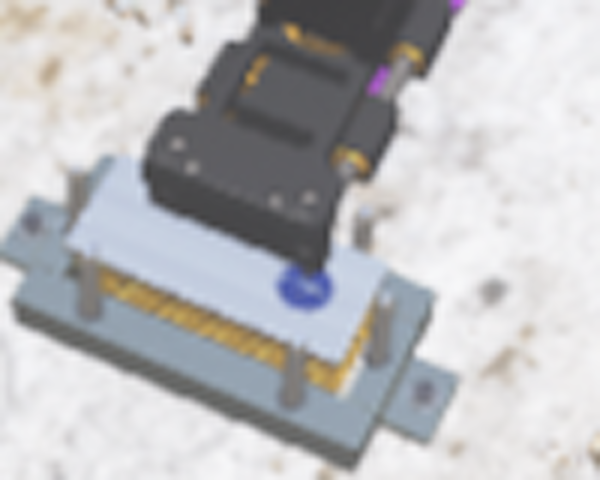

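View pics/o_scenec.png

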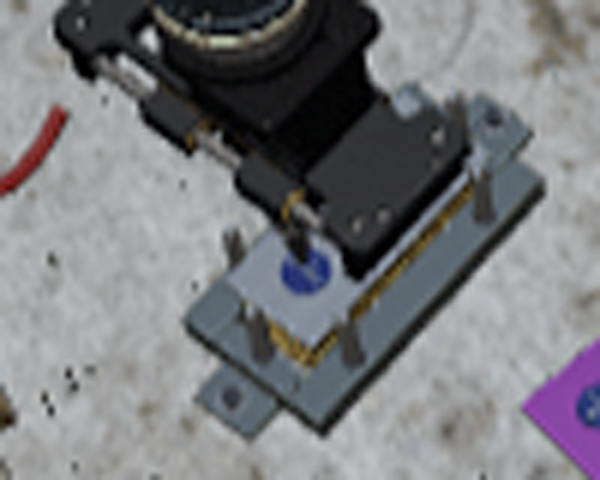

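>>> drive_tool(targets=[0, 0, 0.3, 0, 0, 0, 0, 0, 0.6, 0, 0, 0, 0, 0, 0.8, 0, 0, 0, 0, 0, 0.8, 0, 0, 0])

```text
time: 18.03
position: [0.6112, -0.0239, 0.1342]
tool_rot: [0.99, 0.144, -0.0, -0.0]
ft_force: [0.0, 0.5, -0.6]
grip_width: 0.02
```

>>> drive_tool(targets=[0, 0, 0.1, 0, 0, 0, 0, 0, 0.2, 0, 0, 0, 0, 0, 0.2, 0, 0, 0])

```text
time: 18.28
position: [0.6115, -0.024, 0.1334]
tool_rot: [0.99, 0.144, 0.0, 0.0]
ft_force: [-1.4, 0.6, 4.8]
grip_width: 0.0205
```

>>> drive_tool(targets=[0, 0, 0.1, 0, 0, 0, 0, 0, 0.2, 0, 0, 0, 0, 0, 0.2, 0, 0, 0])

```text
time: 18.53
position: [0.6116, -0.024, 0.1317]
tool_rot: [0.99, 0.144, 0.0, 0.0]
ft_force: [-2.4, 0.2, 7.6]
grip_width: 0.02
```

>>> drive_tool(targets=[0, 0, 0.1, 0, 0, 0, 0, 0, 0.2, 0, 0, 0, 0, 0, 0.2, 0, 0, 0])

```text
time: 18.78
position: [0.6116, -0.024, 0.13]
tool_rot: [0.99, 0.144, 0.001, 0.0]
ft_force: [-2.2, -0.2, 8.8]
grip_width: 0.0202
```

>>> drive_tool(targets=[0, 0, 0.1, 0, 0, 0, 0, 0, 0.2, 0, 0, 0, 0, 0, 0.2, 0, 0, 0])

```text
time: 19.03
position: [0.6116, -0.024, 0.1278]
tool_rot: [0.99, 0.144, 0.001, 0.0]
ft_force: [-3.2, 0.5, 7.8]
grip_width: 0.02
```

Run:
```python
from h import *
o,p,d=snap('wrist','p_wrist');print(o['time'],o['position'],o['ft_force'],o['moment'],o['grip_width'])
cv2.imwrite('pics/p_w.png',cv2.resize(np.hstack([p[140:300,205:320,::-1],load('o_wrist')[1][140:300,205:320,::-1]]),None,fx=3.4,fy=3.4,interpolation=cv2.INTER_CUBIC))
```

```text
19.0333 [ 0.61162195 -0.02399586  0.12780208] [-3.19194546  0.49770273  7.84093317] [0.12196865 0.44439283 0.05202043] 0.019991654157277654
```

View pics/p_w.png

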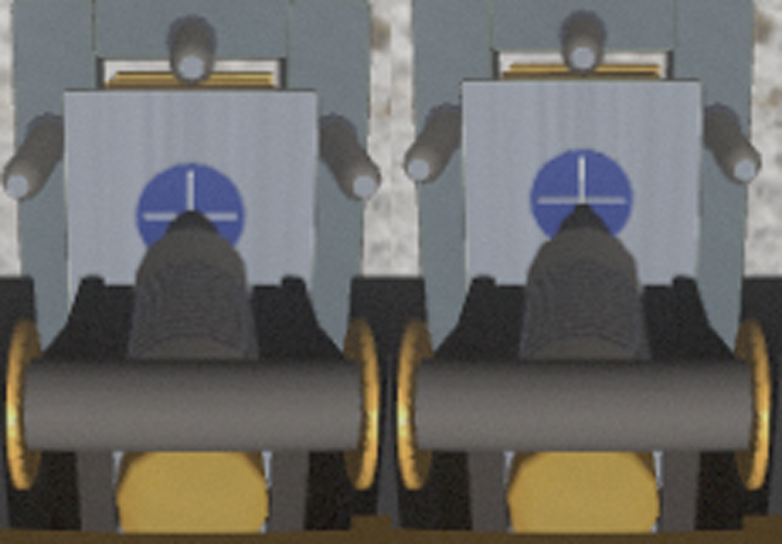

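>>> drive_tool(targets=[0, 0, 0.1, 0, 0, 0, 0, 0, 0.1, 0, 0, 0])

```text
time: 19.25
position: [0.6115, -0.024, 0.1264]
tool_rot: [0.99, 0.144, 0.0, 0.0]
ft_force: [-1.6, -0.1, 4.1]
grip_width: 0.0205
```

Run:
```python
from h import *
o,p,d=snap('wrist','q_wrist');print(o['time'],o['position'],o['ft_force'],o['moment'],o['grip_width'])
cv2.imwrite('pics/q_w.png',cv2.resize(np.hstack([p[180:235,225:300,::-1],load('o_wrist')[1][180:235,225:300,::-1]]),None,fx=5,fy=5,interpolation=cv2.INTER_CUBIC))
```

```text
19.25 [ 0.6115163  -0.02400359  0.12641353] [-1.63685729 -0.11658203  4.10197615] [ 0.09335326  0.32413325 -0.04307617] 0.020481249127216893
```

View pics/q_w.png

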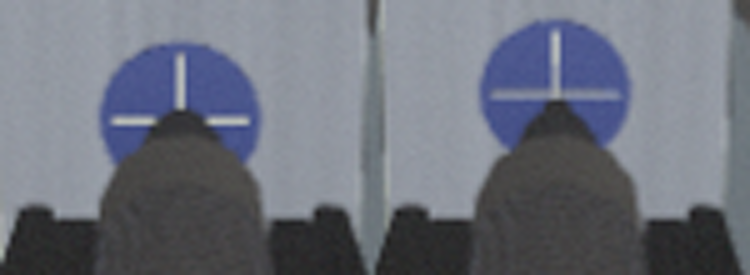

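>>> drive_tool(targets=[0, 0, 0.1, 0, 0, 0, 0, 0, 0.1, 0, 0, 0])

```text
time: 19.47
position: [0.6115, -0.024, 0.125]
tool_rot: [0.99, 0.143, 0.0, 0.0]
ft_force: [-2.2, -0.2, 4.7]
grip_width: 0.0206
```

>>> drive_tool(targets=[0, 0, 0.1, 0, 0, 0, 0, 0, 0.1, 0, 0, 0])

```text
time: 19.63
position: [0.6116, -0.024, 0.1246]
tool_rot: [0.99, 0.144, 0.0, 0.0]
ft_force: [-2.4, 0.9, 8.5]
grip_width: 0.0203
```

>>> drive_tool(targets=[0, 0, 0.1, 0, 0, 0, 0, 0, 0.15, 0, 0, 0, 0, 0, 0.15, 0, 0, 0])

```text
time: 19.88
position: [0.6118, -0.024, 0.1242]
tool_rot: [0.99, 0.144, 0.001, 0.0]
ft_force: [-3.1, 1.0, 14.2]
grip_width: 0.0203
```

>>> drive_tool(targets=[0, 0, 0.1, 0, 0, 0, 0, 0, 0.15, 0, 0, 0, 0, 0, 0.15, 0, 0, 0])

```text
time: 20.13
position: [0.612, -0.024, 0.1239]
tool_rot: [0.99, 0.144, 0.001, 0.0]
ft_force: [-5.0, 1.6, 19.3]
grip_width: 0.0201
```

Run:
```python
from h import *
o,p,d=snap('wrist','r_wrist');print(o['time'],o['position'],o['ft_force'],o['moment'],o['grip_width'])
cv2.imwrite('pics/r_w.png',cv2.resize(np.hstack([p[180:300,220:305,::-1],load('o_wrist')[1][180:300,220:305,::-1]]),None,fx=4.5,fy=4.5,interpolation=cv2.INTER_CUBIC))
```

```text
20.1333 [ 0.6119612  -0.0239799   0.12385398] [-5.00721535  1.59668409 19.25666123] [ 0.29370431  1.17968186 -0.02860065] 0.02008853221697845
```

View pics/r_w.png

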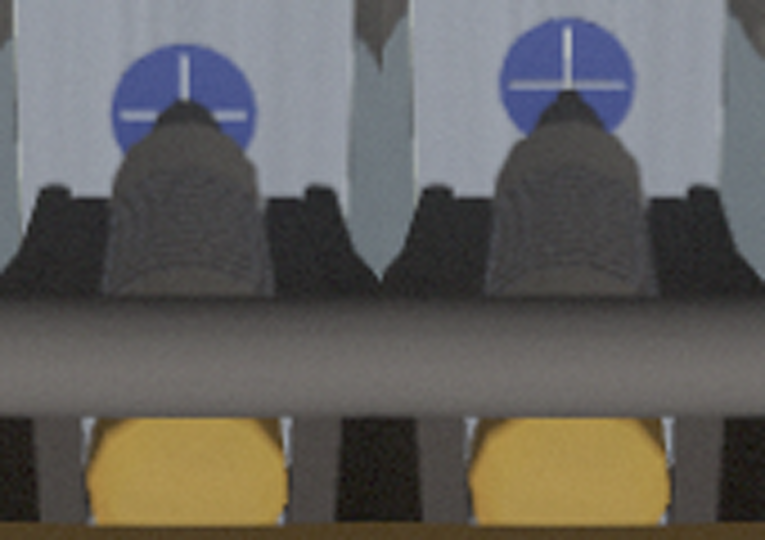

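>>> drive_tool(targets=[0, 0, -0.3, 0, 0, 0, 0, 0, -0.8, 0, 0, 0, 0, 0, -1.8, 0, 0, 0, 0, 0, -4, 0, 0, 0, 0, 0, -7, 0, 0, 0, 0, 0, -9, 0, 0, 0, 0, 0, -9.5, 0, 0, 0, 0, 0, -9.5, 0, 0, 0, 0, 0, -9.5, 0, 0, 0])

```text
time: 20.93
position: [0.6102, -0.0238, 0.2142]
tool_rot: [0.99, 0.143, -0.001, -0.0]
ft_force: [-0.3, 0.1, -2.5]
grip_width: 0.0202
```

Run:
```python
from h import *
o,p,d=snap('wrist','s_wrist');print(o['time'],o['position'],o['tool_rot'],o['ft_force'],o['moment'],o['grip_width'])
cv2.imwrite('pics/s_w.png',cv2.resize(p[120:300,190:335,::-1],None,fx=3.3,fy=3.3,interpolation=cv2.INTER_CUBIC))
```

```text
20.9333 [ 0.61024036 -0.02379672  0.21417449] [ 9.89650174e-01  1.43494184e-01 -1.31988180e-03 -4.59185279e-04] [-0.33890447  0.1187772  -2.50903845] [ 0.01185039  0.03505751 -0.01519139] 0.02020691758536035
```

View pics/s_w.png

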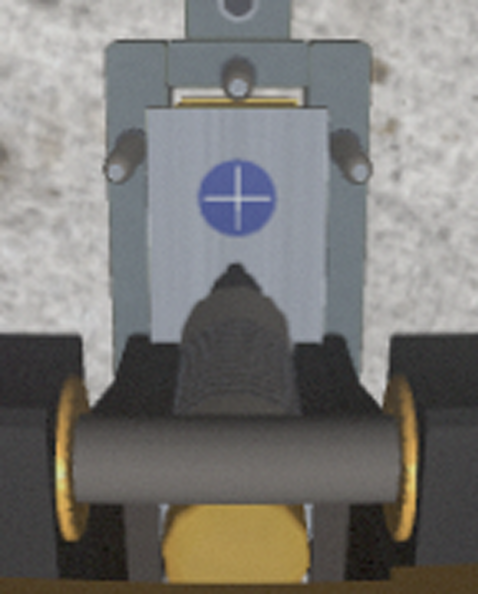

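>>> drive_tool(targets=[-0.2, -2, 0, 0, 0, 0, -0.7, -5.5, 0, 0, 0, 0, -1.2, -9.5, 0, 0, 0, 0, -1.8, -13.5, 0, 0, 0, 0, -2.4, -17.5, 0, 0, 0, 0, -3, -21.5, 0, 0, 0, 0, -3.6, -25.5, 0, 0, 0, 0, -4.2, -29.5, 0, 0, 0, 0, -4.7, -33, 0, 0, 0, 0, -5, -35.5, 0, 0, 0, 0, -5, -36.6, 0, 0, 0, 0, -5, -36.7, 0, 0, 0, 0])

```text
time: 21.98
position: [0.4572, 0.3153, 0.2139]
tool_rot: [0.989, 0.145, -0.002, 0.0]
ft_force: [0.3, -0.2, -2.4]
grip_width: 0.0201
```

>>> drive_tool(targets=[0, 0, 0, 0, 0, 0, 0, 0, 1, 0, 0, 0, 0, 0, 2, 0, 0, 0, 0, 0, 3, 0, 0, 0, 0, 0, 4, 0, 0, 0, 0, 0, 4.5, 0, 0, 0, 0, 0, 4.5, 0, 0, 0, 0, 0, 4.5, 0, 0, 0, 0, 0, 4.5, 0, 0, 0])

```text
time: 22.73
position: [0.4596, 0.3138, 0.1708]
tool_rot: [0.99, 0.143, 0.0, -0.0]
ft_force: [0.3, 0.2, -2.7]
grip_width: 0.0203
```

Run:
```python
from h import *
o,p,d=snap('wrist','t_wrist');print(o['time'],o['position'],o['tool_rot'],o['ft_force'],o['grip_width'])
cv2.imwrite('pics/t_w.png',cv2.resize(p[130:300,170:350,::-1],None,fx=3.3,fy=3.3,interpolation=cv2.INTER_CUBIC))
n='side';_,p,d=snap(n,'t_'+n)
u,v=proj(n,[.459,.314,.08])[0].astype(int)
cv2.imwrite(f'pics/t_{n}c.png',cv2.resize(p[v-40:v+40,u-50:u+50,::-1],None,fx=6,fy=6,interpolation=cv2.INTER_CUBIC))
```

```text
22.7333 [0.45957002 0.31376267 0.1707707 ] [ 9.89661535e-01  1.43422116e-01  3.64228976e-04 -9.87666629e-05] [ 0.33238182  0.16915269 -2.73526675] 0.020283923122710292
```

View pics/t_w.png

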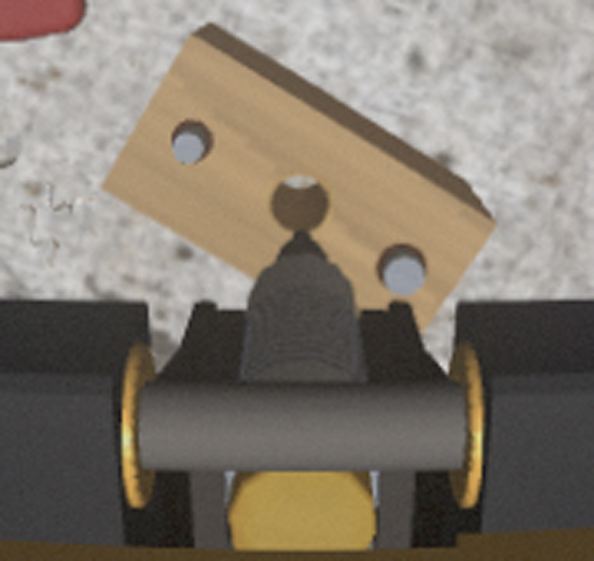

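View pics/t_sidec.png

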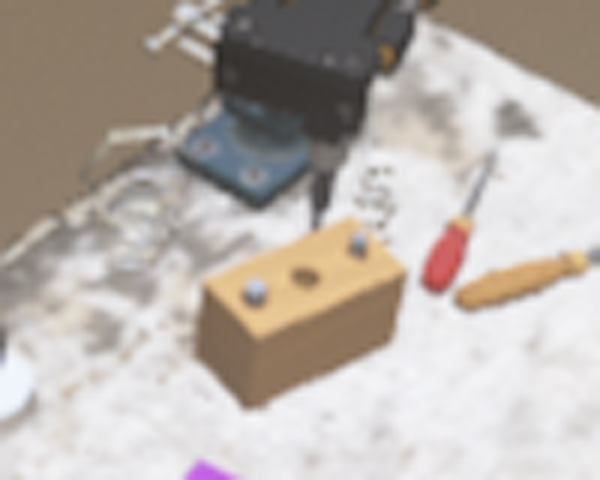

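Run:
```python
from h import *
o,p,d=load('t_wrist')
Rt=Ro.from_quat(o['tool_rot']).as_matrix()
h=onz('wrist',[((300.+.5)/3.3-.5+170,(204+.5)/3.3-.5+130)],.06,o);print(h,(h-o['position'])@Rt)
print('tip seen at tip depth',(onz('wrist',[((301.5)/3.3-.5+170,(231.)/3.3-.5+130)],o['position'][2]-.0756,o)-o['position'])@Rt)
```

```text
[[0.45980257 0.31460008 0.06      ]] [[ 0.00037771 -0.00072686  0.11077108]]
tip seen at tip depth [[ 0.00222584 -0.00037859  0.07560172]]
```

>>> drive_tool(targets=[-0.08, -0.04, 0.5, 0, 0, 0, -0.08, -0.04, 1.5, 0, 0, 0, -0.08, -0.04, 2.5, 0, 0, 0, -0.08, -0.04, 3.3, 0, 0, 0, -0.08, -0.04, 4, 0, 0, 0, -0.08, -0.04, 4.5, 0, 0, 0, -0.08, -0.04, 4.5, 0, 0, 0])

```text
time: 23.42
position: [0.4574, 0.3134, 0.1239]
tool_rot: [0.99, 0.143, -0.002, 0.0]
ft_force: [0.5, -0.6, -1.7]
grip_width: 0.0196
```

>>> drive_tool(targets=[0, 0, 0.6, 0, 0, 0, 0, 0, 1.2, 0, 0, 0, 0, 0, 1.8, 0, 0, 0, 0, 0, 2.4, 0, 0, 0, 0, 0, 3, 0, 0, 0, 0, 0, 3.3, 0, 0, 0, 0, 0, 3.3, 0, 0, 0])

```text
time: 24.0
position: [0.4577, 0.3136, 0.0916]
tool_rot: [0.99, 0.143, -0.001, 0.0]
ft_force: [1.0, 0.1, -1.1]
grip_width: 0.0201
```

>>> drive_tool(targets=[0.08, 0, 0.2, 0, 0, 0, 0.08, 0, 0.4, 0, 0, 0, 0.08, 0, 0.5, 0, 0, 0, 0.08, 0, 0.5, 0, 0, 0])

```text
time: 24.33
position: [0.459, 0.3141, 0.0875]
tool_rot: [0.99, 0.143, -0.0, 0.0]
ft_force: [0.0, -0.6, -2.3]
grip_width: 0.0201
```

>>> drive_tool(targets=[0, 0, 0.1, 0, 0, 0, 0, 0, 0.1, 0, 0, 0, 0, 0, 0.1, 0, 0, 0])

```text
time: 24.58
position: [0.4591, 0.3141, 0.0866]
tool_rot: [0.99, 0.143, 0.0, -0.0]
ft_force: [0.7, 1.1, -2.7]
grip_width: 0.0198
```

>>> drive_tool(targets=[0, 0, 0.1, 0, 0, 0, 0, 0, 0.1, 0, 0, 0, 0, 0, 0.1, 0, 0, 0])

```text
time: 24.83
position: [0.4591, 0.3141, 0.0856]
tool_rot: [0.99, 0.143, 0.0, -0.0]
ft_force: [0.7, 0.3, -1.9]
grip_width: 0.0201
```

>>> drive_tool(targets=[0, 0, 0.1, 0, 0, 0, 0, 0, 0.1, 0, 0, 0, 0, 0, 0.1, 0, 0, 0])

```text
time: 25.08
position: [0.4592, 0.3141, 0.0855]
tool_rot: [0.99, 0.144, 0.0, -0.0]
ft_force: [-1.8, -0.3, 5.7]
grip_width: 0.0201
```

Contact at the grip height (0.0855), so the shoulder is on the block. Opening.

>>> drive_tool(targets=[0, 0, 0, 0, 0, 0, 0, 0, 0, 0, 0, 0, 0, 0, 0, 0, 0, 0, 0, 0, 0, 0, 0, 0, 0, 0, 0, 0, 0, 0, 0, 0, 0, 0, 0, 0, 0, 0, 0, 0, 0, 0, 0, 0, 0, 0, 0, 0, 0, 0, 0, 0, 0, 0, 0, 0, 0, 0, 0, 0, 0, 0, 0, 0, 0, 0], grip=-1)

```text
time: 26.0
position: [0.459, 0.3141, 0.0845]
tool_rot: [0.99, 0.144, -0.0, -0.0]
ft_force: [0.3, 0.0, -0.4]
grip_width: 0.0832
```

>>> drive_tool(targets=[0, 0, -1, 0, 0, 0, 0, 0, -3, 0, 0, 0, 0, 0, -6, 0, 0, 0, 0, 0, -9.5, 0, 0, 0, 0, 0, -13, 0, 0, 0, -3, 0.7, -14, 0, 0, 0, -6.5, 1.5, -14, 0, 0, 0, -6.5, 1.5, -14, 0, 0, 0, -6.5, 1.5, -14, 0, 0, 0, -6.5, 1.5, -14, 0, 0, 0])

```text
time: 26.83
position: [0.4015, 0.2815, 0.2255]
tool_rot: [0.99, 0.143, 0.001, -0.0]
ft_force: [-0.2, 0.8, 1.4]
grip_width: 0.0868
```

Run:
```python
from h import *
o,p,d=snap('wrist','v_wrist');print(o['time'],o['position'],o['tool_rot'],o['ft_force'],o['grip_width'])
cv2.imwrite('pics/v_w.png',cv2.resize(p[60:200,180:340,::-1],None,fx=4,fy=4,interpolation=cv2.INTER_CUBIC))
ims=[]
for n in('scene','side'):
    _,p,d=snap(n,'v_'+n)
cv2.imwrite('pics/v_both.png',cv2.resize(np.vstack([load('v_scene')[1][100:300,150:350],load('v_side')[1][110:310,190:390]])[:,:,::-1],None,fx=1.5,fy=1.5))
```

```text
26.8333 [0.40154923 0.28147116 0.22546063] [ 9.89655647e-01  1.43458205e-01  1.16554439e-03 -2.92984185e-04] [-0.21080678  0.79401547  1.37318682] 0.08683462720419616
```

View pics/v_w.png

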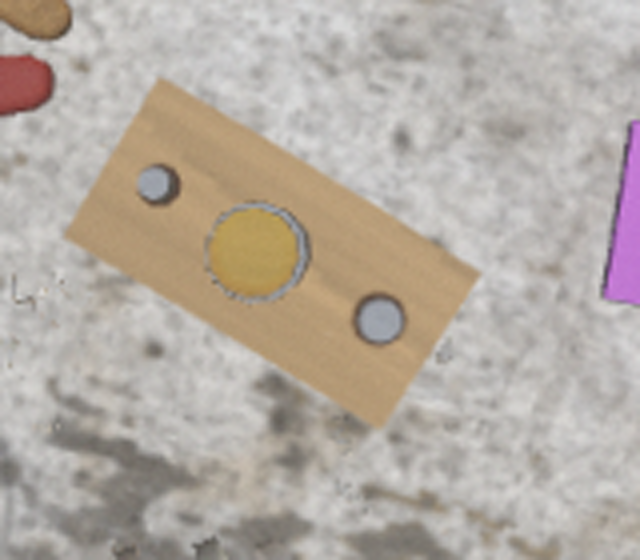

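View pics/v_both.png

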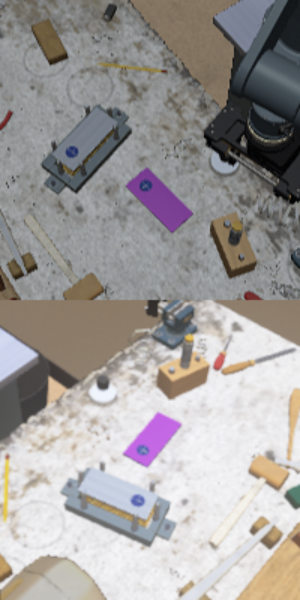

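Run:
```python
from h import *
o,p,d=load('v_wrist')
g=lambda q:(np.array(q,float)+.5)/4-.5+[180,60]
print('cap',onz('wrist',g([(254,251)]),.147,o),'block',onz('wrist',g([(160,77),(481,273),(380,429),(65,236)]),.06,o).mean(0))
print(proj('scene',[[.459,.314,.147],[.372,.16,.05]]))
print(robot.hand_in())
print(robot.get_obs()['time'])
```

```text
cap [[0.46031092 0.31407013 0.147     ]] block [0.45930091 0.31444226 0.06      ]
[[308.60535578 249.15784399]
 [297.44103656 205.29475714]]
the job is handed in; nothing more can be done
None
the job is handed in; nothing more can be done
```

The job is done and handed in; the last clock reading before hand-in was about 27 s of the 66 s allowed. No verdict was reported.

- **Cover plate:** I set it between the posts by matching it to the post tips in the wrist view. I then lowered it in 2 to 3 mm steps until I felt contact of about 8 N, which puts the pack top at about 53 mm. I held it there, then let go. Pictures before and after punching show it flat, cross up and centred between the posts.
- **Punch:** I pressed it straight down on the cross. The force dropped partway through the stroke, then rose again at the hard stop, after about 9 to 10 mm of tool travel from first contact. After lifting, the nose was out again and the plate had not moved.
- **Punch back in its block:** The shoulder touched down at the same height at which I had picked the punch up. The last picture shows it upright, with its cap within about 1 mm of the middle of the block.
- **Spirit lamp:** It was not touched and looks unmoved in the last views.
- **Readings that disagreed:**
  - The gripper read 20 mm on the 22 mm barrel.
  - The pack looked about 46 mm high in the wrist view, but contact gave 53 mm.
  - The spring's peak reading was about 11 N rather than 13 N.

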